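Build the sieve nest on the shaker

ROBOT

A 7-joint arm with a two-finger parallel gripper is mounted at the origin on the work surface. World frame = base frame: x ahead of the robot, y to its left, z up, the work surface at z = 0. Lengths are in m, angles in rad, forces in N, time in s.
With the tool pointing down it reaches from about 0.425 to 0.875 m from the base axis. Payload 9.9 kg.
Tool frame: the origin (TCP) lies midway between the tips of the shut fingers; the grasp point (between the pads) lies 19 mm behind it; z points along the fingers, y is the direction in which the jaws open and shut (so a half turn about z gives the same grasp; the last joint's range is limited). The gripper opens to 85 mm and grips with 20 to 120 N. Pads are 22 mm wide; open, the fingers measure 114 mm over their backs; the gripper's body (76 mm by 85 mm) begins 54 mm behind the grasp point. The pads swing forward as they close: fully open they stand 13 mm farther back than shut.
Start: joints at [1.171, 0.576, 0.025, 1.437, -0.015, 1.129, -0.057], TCP at [0.21, -0.642, 0.231] pointing down, gripper open.
Joint ranges: [-2.76, 2.76], [-0.34, 2.15], [-1.52, 1.57], [0.19, 2.46], [-1.09, 4.23], [0.17, 1.99], [-2.82, 2.82]. Speed limits (rad/s): [2.22, 2.22, 3.01, 3.01, 3.14, 3.14, 3.14].

INTERFACE

Orientations are given as a 3x3 rotation matrix whose columns are the frame's x, y, z axes.
In Python, from bench import * gives the robot as it stands.
- The arm moves only by the tool jog_arm, never from a script. Its argument "rows" is a list of rows, each an object with "linear": the shift along the tool's x, y, z in mm, a list of three; "turn": the turn, a rotation vector about the tool's x, y, z in rad, a list of three; "claw": the opening in per cent of the stroke, from 0 (shut) to 100 (fully open). A call has 1 to 5 rows; each row shifts and turns the pose as measured when the row begins, along the tool's axes as they then stand; what a row does not reach is not made up. A row lasts 1/8 s, in which the tool goes at most 62.5 mm and 10.7 degrees, less where a joint would pass 70% of its speed; a pose out of reach is approached as far as the arm can. A call is refused whole if a number of a shift passes 62.5 or a number of a turn 0.188, either way. A call with a gripper value outside its range is refused whole. The fingers move at their own pace and stop on an object; "newtons" is the grip in N (left out, the last holds). Time passes only in rows, so rows that do not move let the fingers close. It gives the time, the measured TCP pose, the force and the opening at its end, in the units of the state.
- observe(): the state, without advancing time (a new reading comes with each control period).
- get_image(name): name is "scene" or "side" or "wrist"; returns the picture (400x640x3 uint8, red, green, blue); there is no depth.
- calibration(name): a dict with "fov_y" (degrees; the focal length in pixels is half the picture's height over the tangent of half this angle, whatever the lens; pixels are square), "cx", "cy" (the principal point, pixels), "extrinsics" (4x4, takes a point from world to camera coordinates); the wrist camera has in their place "T_tool_cam" (4x4, takes a point from camera to tool coordinates, whose origin is the TCP and whose axes are the flange's). Camera axes: x right, y down, z forward; pixel columns grow to the right and rows downward; lengths in m; the calibration is good to about 2 mm. A picture is of the moment at which its call begins: read the wrist's pose just before it. calibration takes no time and is no camera call.
- job_done(): hands the job in, once; it reports no verdict.
The state is a dict: "clock": time; "joint_pos": joint angles; "qd": joint speeds; "effort": joint torques, N m; "position": TCP position; "ee_rot": TCP orientation; "contact_force": force on the tool from outside, world axes, zero at the start; "torque": the same for the moment, N m; "grip_width": opening from 0.0 (shut) to 1.0 (fully open).
Only numpy, scipy, OpenCV 4.12 (cv2) and the standard library are available. Lean on these libraries where they do the work, as an engineer would, in place of code of your own. Each camera call takes 0.05 s, during which the arm holds its last target.

TASK

Build up the sieve nest on the shaker for the next sediment sample, one piece after another from the bottom: the white receiving pan into the round recess of the shaker's plate, on it the blue fine sieve, then the green medium sieve, then the yellow coarse sieve, and the black lid on top. Set each piece down gently, upright and fully home in the one below, and let go of it. The red sieve is not needed: leave it, the beaker, the jar and the ammonite where they are.

Things in the scene. Friction and masses are not known exactly. Their poses are not given: they have to be found in the camera images.
- pan: Receiving pan: white plastic cup, no mesh, 80 g, loose. 62 mm diameter, 36 mm high: tapered foot 8 mm high (45 to 50 mm wide), then straight wall from the shoulder at 8 mm to the rim at 36 mm. Wall 4 mm, mouth 54 mm wide and 24 mm deep: the next piece's foot drops 8 mm into it, 1.7 mm play all round, until its shoulder rests on the rim, its origin 28 mm above this one's. Origin: centre of the foot's underside, z up. 
- fine: Fine sieve: blue plastic frame, very close steel mesh, 80 g, loose. 62 mm diameter, 36 mm high: tapered foot 8 mm high (45 to 50 mm wide), then straight wall from the shoulder at 8 mm to the rim at 36 mm. Nesting as told under pan. Origin: centre of the foot's underside, z up. 
- medium: Medium sieve: green plastic frame, 4 mm steel mesh, 80 g, loose. 62 mm diameter, 36 mm high: tapered foot 8 mm high (45 to 50 mm wide), then straight wall from the shoulder at 8 mm to the rim at 36 mm. Nesting as told under pan. Origin: centre of the foot's underside, z up. 
- coarse: Coarse sieve: yellow plastic frame, open 7.5 mm steel mesh, 80 g, loose. 62 mm diameter, 36 mm high: tapered foot 8 mm high (45 to 50 mm wide), then straight wall from the shoulder at 8 mm to the rim at 36 mm. Nesting as told under pan. Origin: centre of the foot's underside, z up. 
- lid: Lid: black disc 62 mm in diameter, 8 to 14 mm above its origin, below it the same tapered 8 mm foot as the sieves, on top in the middle a silver knob: narrow neck, then a grip 22 mm in diameter 20 to 40 mm above the origin. 60 g, loose. Home when its origin is 28 mm above that of the sieve below. Origin: centre of the foot's underside, z up. 
- seat (a point): Centre of the round recess (54 mm wide, 12 mm deep) in the silver plate on the shaker, at the plate's upper face, 84 mm above the bench. Pan home: shoulder on this face, pan's origin 8 mm below this point. Plate 116 mm in diameter on a fixed white box 170 (x) x 150 x 62 mm high with a black panel on its -x side; turned up to 20 degrees. z up.
- spare: Spare sieve, not to be used: red plastic frame of the same size and shape as the other sieves, 12.5 mm steel mesh. Origin: centre of the foot's underside, z up. 
- beaker: Glass beaker, 45 mm in diameter and 58 mm high, a few brown stone chips in it. Stays where it stands. Origin: centre of its underside, z up.
- jar: Amber glass sample jar with a white cap, about 40 mm in diameter and 55 mm high. Stays where it stands. Origin: centre of its underside, z up.
- ammonite: Reddish-brown ammonite fossil, a flat coil about 70 mm across and 23 mm high. Stays where it lies. Origin: centre of its underside, z up.

How it is judged:
By the outcome, as a careful person would: the job done as asked, in the order asked, and still so for the second after the job is handed in, with the robot touching nothing.
It also fails if it takes over 134 s, if anything falls off the work surface, if the arm or the gripper's body presses on something with over 40 N, if the wrist force passes 120 N, or if a joint passes its speed limit or range.

## Working session

There is one attempt and no reset: what is moved stays moved. The work goes in short steps, Python scripts to look and compute and a tool call to move; the robot and the scene stay as the last step left them, time stands still between calls to the robot, and variables do not carry over. Pictures are saved under pics/ and viewed, and the job is handed in when it is done.

Besides the shell and the picture viewer there is one more tool, called in YAML: its name, and indented under it one key for each argument. jog_arm: Moves the arm, as the interface text tells. Its arguments: {"type":"object","properties":{"rows":{"type":"array","items":{"type":"object","properties":{"linear":{"type":"array","items":{"type":"number"}},"turn":{"type":"array","items":{"type":"number"}},"claw":{"type":"number"}}}},"newtons":{"type":"number"}},"required":["rows"]}

```bash
ls; mkdir -p pics
python3 - <<'E'
from bench import *
import cv2, numpy as np
s=observe()
for k,v in s.items(): print(k,np.round(v,3).tolist())
for n in ["scene","side","wrist"]:
    c=calibration(n); print(n,{k:np.round(v,4).tolist() for k,v in c.items()})
    cv2.imwrite(f"pics/{n}0.png",cv2.cvtColor(get_image(n),cv2.COLOR_RGB2BGR))
E
```

```text
pics
clock 0.0
joint_pos [1.171, 0.577, 0.025, 1.438, -0.015, 1.129, -0.057]
qd [-0.001, -0.001, 0.001, -0.002, -0.001, 0.0, 0.001]
effort [0.0, -76.577, 2.25, -28.597, 0.015, 0.013, -0.0]
position [0.209, -0.641, 0.23]
ee_rot [[0.951, 0.311, -0.001], [0.311, -0.951, 0.002], [-0.0, -0.002, -1.0]]
contact_force [0.09, -0.633, 0.397]
torque [0.01, -0.03, -0.032]
grip_width 1.001
scene {'fov_y': 51.5531, 'cx': 319.3403, 'cy': 197.3695, 'extrinsics': [[0.0956, 0.9954, -0.0006, -0.0614], [0.8404, -0.081, -0.5359, -0.4163], [-0.5335, 0.0507, -0.8443, 1.3408], [0.0, 0.0, 0.0, 1.0]]}
side {'fov_y': 57.8478, 'cx': 319.8662, 'cy': 203.4298, 'extrinsics': [[-0.9194, -0.3932, -0.0072, 0.5051], [-0.2825, 0.6733, -0.6832, 0.2263], [0.2735, -0.6262, -0.7302, 0.9713], [0.0, 0.0, 0.0, 1.0]]}
wrist {'fov_y': 63.5997, 'cx': 320.2302, 'cy': 202.5828, 'T_tool_cam': [[-0.0002, -0.9462, -0.3235, 0.0829], [1.0, -0.0001, -0.0002, -0.0001], [0.0002, -0.3235, 0.9462, -0.1426], [0.0, 0.0, 0.0, 1.0]]}
```

View pics/scene0.png

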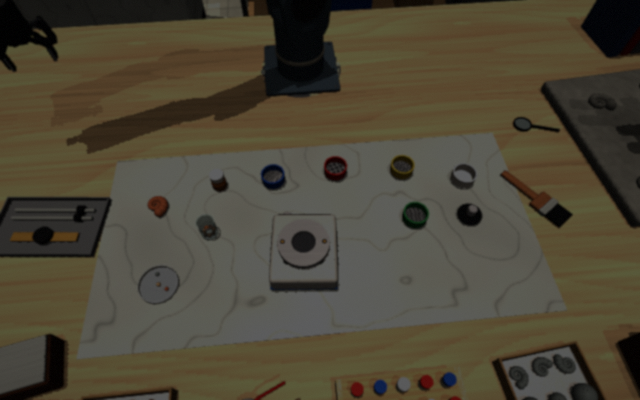

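View pics/side0.png

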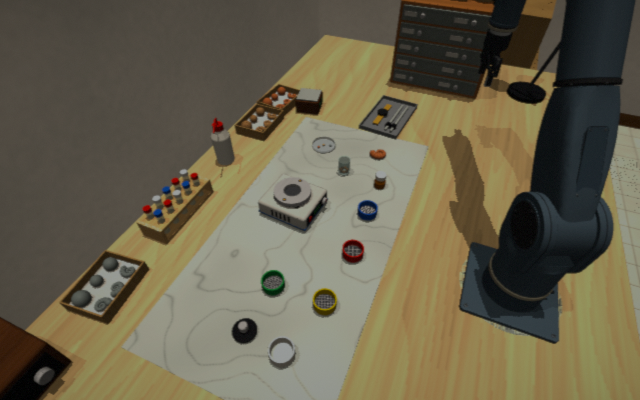

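View pics/wrist0.png

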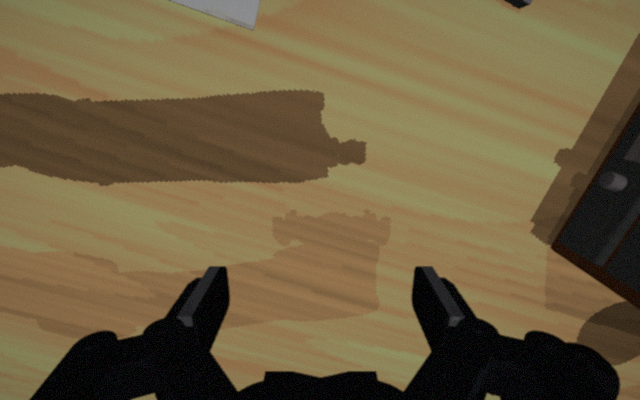

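```bash
cat > h.py <<'E'
from bench import *
import cv2, numpy as np
def cam(n,st=None):
    c=calibration(n); f=200/np.tan(np.radians(c['fov_y'])/2)
    K=np.array([[f,0,c['cx']],[0,f,c['cy']],[0,0,1]])
    if n=='wrist':
        T=np.eye(4);T[:3,:3]=st['ee_rot'];T[:3,3]=st['position']
        E=np.linalg.inv(T@np.array(c['T_tool_cam']))
    else: E=np.array(c['extrinsics'])
    return K,E
def ray(KE,uv):
    K,E=KE; d=E[:3,:3].T@np.linalg.solve(K,[uv[0],uv[1],1]); o=-E[:3,:3].T@E[:3,3]
    return o,d/np.linalg.norm(d)
def onz(KE,uv,z):
    o,d=ray(KE,uv); return o+d*(z-o[2])/d[2]
def tri(rs):
    A=sum(np.eye(3)-np.outer(d,d) for o,d in rs); b=sum((np.eye(3)-np.outer(d,d))@o for o,d in rs)
    return np.linalg.solve(A,b)
def proj(KE,p):
    K,E=KE; q=K@(E[:3,:3]@p+E[:3,3]); return q[:2]/q[2]
def shot(n,name):
    s=observe(); im=cv2.cvtColor(get_image(n),cv2.COLOR_RGB2BGR); cv2.imwrite(f'pics/{name}.png',im); return s,im
E
python3 - <<'E'
from h import *
a=cv2.imread('pics/scene0.png');b=cv2.imread('pics/side0.png')
cv2.imwrite('pics/sc_z.png',cv2.resize(a[140:300,190:510],None,fx=2.5,fy=2.5,interpolation=cv2.INTER_CUBIC))
cv2.imwrite('pics/si_z.png',cv2.resize(b[120:380,220:420],None,fx=2.3,fy=2.3,interpolation=cv2.INTER_CUBIC))
S,D=cam('scene'),cam('side')
pts=dict(pan=((463,172),(282,349)),coarse=((402,162),(325,298)),medium=((415,211),(273,281)),lid=((470,208),(243,327)),fine=((273,172),(368,208)),red=((335,163),(353,247)),plate=((303,241),(292,191)),beaker=((205,221),(344,159)),jar=((219,178),(380,177)))
for k,(p,q) in pts.items(): 
    t=tri([ray(S,p),ray(D,q)]); print(k,t.round(3),'r',np.hypot(t[0],t[1]).round(3), onz(S,p,.036).round(3))
E
```

```text
pan [0.475 0.393 0.032] r 0.617 [0.478 0.391 0.036]
coarse [0.433 0.239 0.039] r 0.494 [0.43  0.24  0.036]
medium [0.579 0.243 0.032] r 0.628 [0.581 0.241 0.036]
lid [0.585 0.381 0.032] r 0.698 [0.586 0.377 0.036]
fine [ 0.429 -0.101  0.034] r 0.441 [ 0.43  -0.101  0.036]
red [0.42  0.063 0.04 ] r 0.425 [0.417 0.063 0.036]
plate [ 0.658 -0.038  0.079] r 0.659 [ 0.636 -0.038  0.036]
beaker [ 0.572 -0.264  0.058] r 0.63 [ 0.56  -0.269  0.036]
jar [ 0.436 -0.241  0.04 ] r 0.498 [ 0.436 -0.24   0.036]
```

```bash
python3 -c "
from h import *
a=cv2.imread('pics/sc_z.png');print(a.shape)"
```

```text
(400, 800, 3)
```

View pics/sc_z.png

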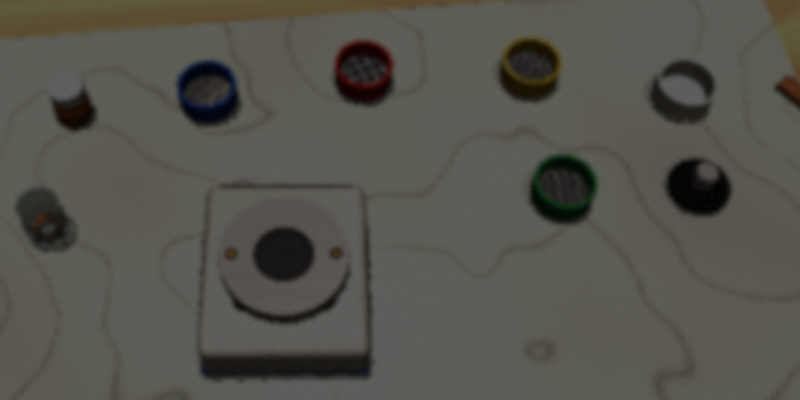

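jog_arm:
  rows:
    - {"linear":[0,0,0],"turn":[0,0,0.158],"claw":100}
    - {"linear":[0,0,0],"turn":[0,0,0.158],"claw":100}
    - {"linear":[40,-55,0],"turn":[0,0,0],"claw":100}
    - {"linear":[40,-55,0],"turn":[0,0,0],"claw":100}
    - {"linear":[40,-55,0],"turn":[0,0,0],"claw":100}
  newtons: 40

```text
clock: 0.78
position: [0.3213, -0.4883, 0.2282]
ee_rot: [[1.0, -0.02, -0.004], [-0.02, -1.0, 0.002], [-0.004, -0.002, -1.0]]
contact_force: [2.1, -0.4, -0.5]
grip_width: 0.997
```

jog_arm:
  rows:
    - {"linear":[38,-50,0],"turn":[0,0,-0.02],"claw":100}
    - {"linear":[38,-50,0],"turn":[0,0,0],"claw":100}
    - {"linear":[38,-50,0],"turn":[0,0,0],"claw":100}
    - {"linear":[38,-50,0],"turn":[0,0,0],"claw":100}
    - {"linear":[38,-50,0],"turn":[0,0,0],"claw":100}

```text
clock: 1.4
position: [0.51, -0.2393, 0.2279]
ee_rot: [[1.0, 0.0, -0.003], [0.0, -1.0, 0.002], [-0.003, -0.002, -1.0]]
contact_force: [0.9, -0.8, 0.6]
grip_width: 0.998
```

jog_arm:
  rows:
    - {"linear":[38,-50,0],"turn":[0,0,0],"claw":100}
    - {"linear":[38,-50,0],"turn":[0,0,0],"claw":100}
    - {"linear":[38,-50,0],"turn":[0,0,0],"claw":100}
    - {"linear":[30,-40,0],"turn":[0,0,0],"claw":100}
    - {"linear":[0,0,0],"turn":[0,0,0],"claw":100}

```text
clock: 2.02
position: [0.6554, -0.0412, 0.2262]
ee_rot: [[1.0, 0.008, -0.004], [0.008, -1.0, 0.005], [-0.004, -0.005, -1.0]]
contact_force: [-0.3, -1.6, -0.7]
grip_width: 1.0
```

Run:
```python
from h import *
s,im=shot('wrist','w1'); print(s['clock'],s['position'],np.round(s['ee_rot'],3).tolist())
```

```text
2.025 [ 0.65539922 -0.04119961  0.22618731] [[1.0, 0.008, -0.004], [0.008, -1.0, 0.005], [-0.004, -0.005, -1.0]]
```

View pics/w1.png

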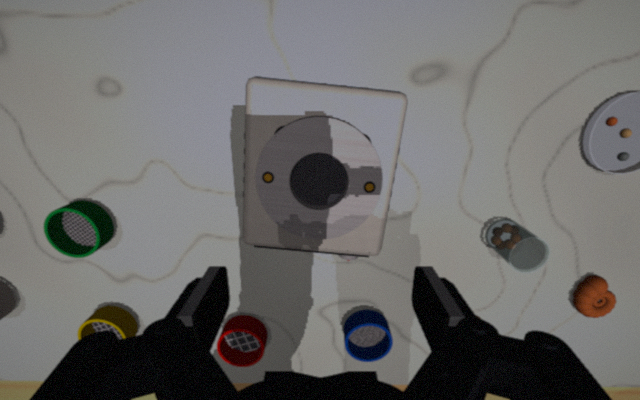

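Run:
```python
from h import *
im=cv2.imread('pics/w1.png'); s=observe(); KE=cam('wrist',s)
g=cv2.cvtColor(im,cv2.COLOR_BGR2GRAY); print(g[181,270:380:5], g[130:235:5,320])
m=((g<60)&(np.hypot(*(np.mgrid[:400,:640]-np.array([181,320])[:,None,None]))<45)).astype(np.uint8)
c=max(cv2.findContours(m,0,1)[0],key=cv2.contourArea); c=cv2.convexHull(c); e=cv2.fitEllipse(c); print(e)
P=np.array([onz(KE,p[0],.084)[:2] for p in c]); 
def circ(P):
    A=np.c_[2*P,np.ones(len(P))]; x=np.linalg.lstsq(A,(P**2).sum(1),rcond=None)[0]; return x[:2],np.sqrt(x[2]+x[:2]@x[:2])
print(circ(P))
for z in(.079,.084,.089): print(z,onz(KE,e[0],z).round(4))
S,D=cam('scene'),cam('side')
for nm,KE2 in (('scene',S),('side',D)):
    print(nm,proj(KE2,np.array([*circ(P)[0],.084])))
a=cv2.imread('pics/side0.png');b=cv2.resize(a[160:240,250:340],None,fx=6,fy=6,interpolation=cv2.INTER_CUBIC);cv2.imwrite('pics/sz.png',b)
```

```text
[28 84 77 78 30 19 28 20 25 24 32 31 31 19 31 33 77 81 79 73 46 75] [78 78 75 82 81 31 21 24 21 23 22 20 27 16 23 36 67 75 74 59 65]
((318.42059326171875, 180.74038696289062), (56.94746017456055, 59.22275161743164), 94.93595886230469)
(array([ 0.6594478, -0.0418927]), np.float64(0.02694569225743201))
0.079 [ 0.6589 -0.0419  0.079 ]
0.084 [ 0.6603 -0.0419  0.084 ]
0.089 [ 0.6616 -0.0419  0.089 ]
scene [301.1967608  240.88051583]
side [292.19933072 188.65056313]
```

View pics/sz.png

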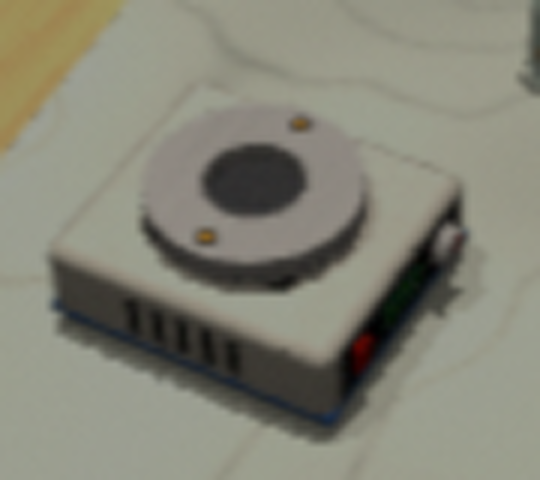

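jog_arm:
  rows:
    - {"linear":[-20,-57,0],"turn":[0,0,0],"claw":100}
    - {"linear":[-10,-40,0],"turn":[0,0,0.008],"claw":100}
    - {"linear":[0,0,0],"turn":[0,0,0],"claw":100}

```text
clock: 2.45
position: [0.622, 0.0491, 0.2259]
ee_rot: [[1.0, -0.01, -0.007], [-0.01, -1.0, -0.0], [-0.007, 0.0, -1.0]]
contact_force: [-0.3, 0.4, 0.6]
grip_width: 1.001
```

Run:
```python
from h import *
s,im=shot('wrist','w2'); print(s['clock'],s['position'],np.round(s['ee_rot'],3).tolist(),s['joint_pos'].round(2) if hasattr(s['joint_pos'],'round') else s['joint_pos'])
import pickle; pickle.dump(s,open('w2.pkl','wb'))
```

```text
2.45 [0.62202602 0.04911482 0.22592937] [[1.0, -0.01, -0.007], [-0.01, -1.0, -0.0], [-0.007, 0.0, -1.0]] [-0.16  0.51  0.02  1.58 -0.01  1.06 -1.72]
```

View pics/w2.png

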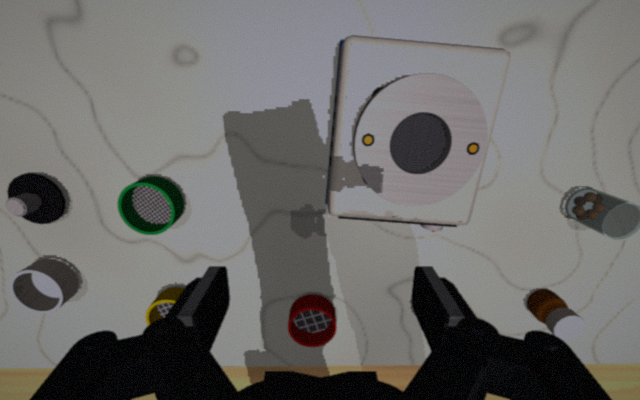

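```bash
cat >> h.py <<'E'
def circ(P):
    P=np.asarray(P); A=np.c_[2*P,np.ones(len(P))]; x=np.linalg.lstsq(A,(P**2).sum(1),rcond=None)[0]; return x[:2],np.sqrt(x[2]+x[:2]@x[:2])
def rim(mask,KE,z):
    "circle fit of the outer hull of a mask, cast on plane z"
    cs=cv2.findContours(mask.astype(np.uint8),0,1)[0]; c=cv2.convexHull(max(cs,key=cv2.contourArea))[:,0].astype(float)
    return cv2.fitEllipse(c.astype(np.float32)),circ([onz(KE,p,z)[:2] for p in c])
E
python3 - <<'E'
from h import *
import pickle
s=pickle.load(open('w2.pkl','rb')); im=cv2.imread('pics/w2.png'); KE2=cam('wrist',s)
g=cv2.cvtColor(im,cv2.COLOR_BGR2GRAY)
yy,xx=np.mgrid[:400,:640]
m=(g<60)&(np.hypot(xx-421,yy-142)<40); m=cv2.morphologyEx(m.astype(np.uint8),cv2.MORPH_OPEN,np.ones((3,3)))
e,c=rim(m,KE2,.084);print(e,c)
s1=dict(s); s1['position']=np.array([0.65539922,-0.04119961,0.22618731]); s1['ee_rot']=np.array([[1.0,0.008,-0.004],[0.008,-1.0,0.005],[-0.004,-0.005,-1.0]])
KE1=cam('wrist',s1)
print(tri([ray(KE1,(318.4,180.7)),ray(KE2,e[0])]), tri([ray(KE1,(268,177.5)),ray(KE2,(368.3,140))]), tri([ray(KE1,(370,187)),ray(KE2,(473.3,148.5))]))
E
```

```text
((420.3533935546875, 142.71658325195312), (56.78697204589844, 63.30543518066406), 43.62873458862305) (array([ 0.66059252, -0.03897955]), np.float64(0.026196043974162635))
[ 0.66154025 -0.03879154  0.0845682 ] [0.66439195 0.00686664 0.08534454] [ 0.65584846 -0.08615083  0.08383878]
```

jog_arm:
  rows:
    - {"linear":[-21,-52,12],"turn":[0,0,0],"claw":100}
    - {"linear":[-21,-52,12],"turn":[0,0,-0.01],"claw":100}
    - {"linear":[-21,-52,12],"turn":[0,0,0],"claw":100}
    - {"linear":[-21,-52,12],"turn":[0,0,0],"claw":100}
    - {"linear":[-21,-52,12],"turn":[0,0,0],"claw":100}

```text
clock: 3.12
position: [0.5264, 0.2947, 0.1649]
ee_rot: [[1.0, -0.029, 0.001], [-0.029, -1.0, -0.01], [0.001, 0.01, -1.0]]
contact_force: [0.7, -0.2, -0.2]
grip_width: 1.0
```

jog_arm:
  rows:
    - {"linear":[-21,-52,12],"turn":[0,0,0],"claw":100}
    - {"linear":[-21,-36,12],"turn":[0,0,0],"claw":100}
    - {"linear":[0,0,0],"turn":[0,0,0],"claw":100}

```text
clock: 3.5
position: [0.4875, 0.3841, 0.1382]
ee_rot: [[1.0, -0.032, 0.001], [-0.031, -0.999, -0.012], [0.002, 0.011, -1.0]]
contact_force: [0.2, -0.2, 1.1]
grip_width: 1.003
```

```bash
cat > look.py <<'E'
from h import *
import pickle,sys
s,im=shot('wrist',sys.argv[1]); pickle.dump(s,open(sys.argv[1]+'.pkl','wb'))
print(s['clock'],s['position'].round(4),np.round(s['ee_rot'],4).tolist(),'F',np.round(s['contact_force'],1),s['grip_width'],'q7',np.round(s['joint_pos'],2)[-1],'qd',np.abs(s['qd']).max().round(3))
E
python3 look.py w3
```

```text
3.5 [0.4875 0.3841 0.1382] [[0.9995, -0.0315, 0.0012], [-0.0315, -0.9994, -0.0115], [0.0016, 0.0115, -0.9999]] F [ 0.2 -0.2  1.1] 1.0031001914908686 q7 -2.36 qd 0.065
```

View pics/w3.png

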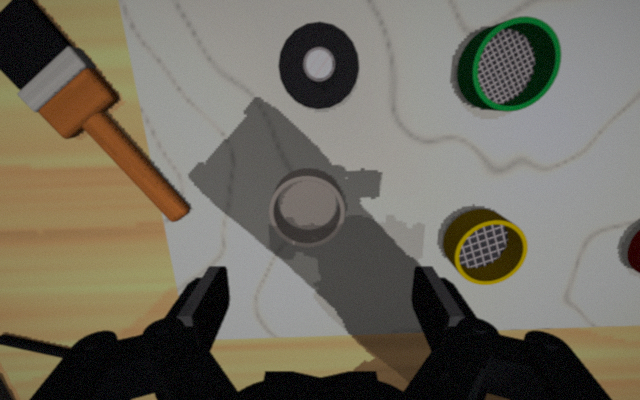

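```bash
cat >> h.py <<'E'
from scipy.spatial.transform import Rotation as Ro
def crop(name,u,v,r,f=6):
    im=cv2.imread(f'pics/{name}.png')[v-r:v+r,u-r:u+r]; cv2.imwrite(f'pics/{name}_c.png',cv2.convertScaleAbs(cv2.resize(im,None,fx=f,fy=f,interpolation=cv2.INTER_CUBIC),alpha=1.6))
def cmd(s,target,Rt=np.diag([1.,-1,-1])):
    R=np.array(s['ee_rot']); print('lin mm',(R.T@(np.array(target)-s['position'])*1000).round(1),'turn',Ro.from_matrix(R.T@Rt).as_rotvec().round(4))
E
python3 -c "
from h import *
crop('w3',308,208,48)"
```

```text
(no output)
```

View pics/w3_c.png

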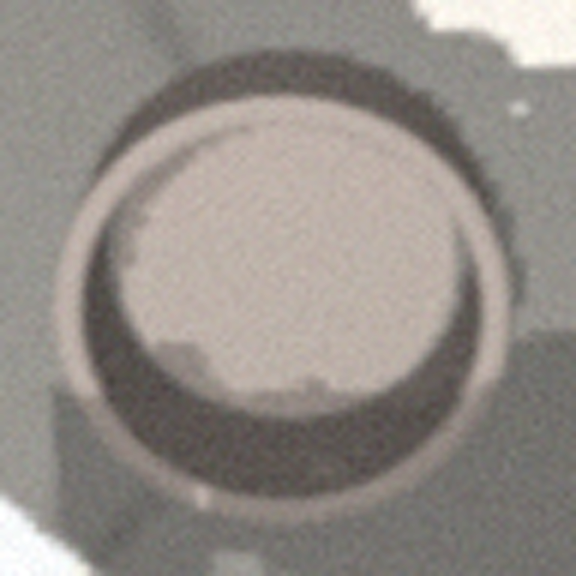

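Run:
```python
from h import *
import pickle
s=pickle.load(open('w3.pkl','rb')); KE=cam('wrist',s)
px=lambda x,y:(260+x/6,160+y/6)
p=[px(55,307),px(510,307),px(282,95),px(282,520)]
q=[onz(KE,u,.036) for u in p]; print(np.round(q,4), circ([a[:2] for a in q]))
print(tri([ray(KE,px(282.5,307)),ray(cam('scene'),(463,172)),ray(cam('side'),(282,349))]))
print(tri([ray(KE,px(282.5,307)),ray(cam('side'),(282,349))]))
a=cv2.imread('pics/scene0.png')[155:195,440:490];b=cv2.imread('pics/side0.png')[330:375,255:310]
cv2.imwrite('pics/z.png',np.hstack([cv2.resize(a,(400,320),interpolation=2),cv2.resize(b,(391,320),interpolation=2)]))
```

```text
[[0.4811 0.4243 0.036 ]
 [0.4789 0.3631 0.036 ]
 [0.5093 0.3925 0.036 ]
 [0.4482 0.3952 0.036 ]] (array([0.4787452 , 0.39374439]), np.float64(0.030634320309743918))
[0.47632737 0.39308872 0.03149446]
[0.47693273 0.39310583 0.02937617]
```

View pics/z.png

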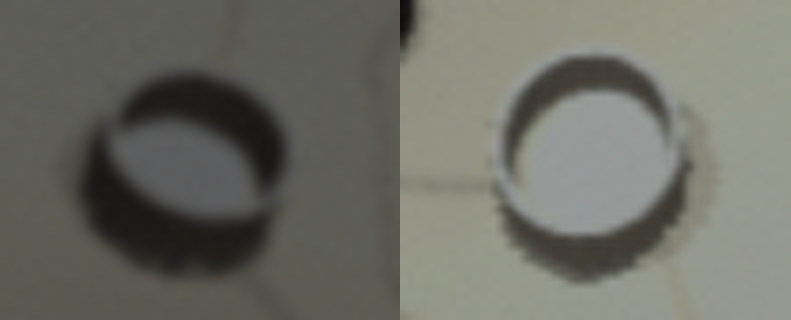

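Run:
```python
from h import *
cmd(observe(),[0.4785,0.3935,0.006])
```

```text
lin mm [-11.7 -12.9 132.6] turn [ 0.0124 -0.003  -0.0344]
```

jog_arm:
  rows:
    - {"linear":[-9,-12,30],"turn":[0.012,-0.003,-0.034],"claw":100}
    - {"linear":[0,0,35],"turn":[0,0,0],"claw":100}
    - {"linear":[0,0,30],"turn":[0,0,0],"claw":100}
    - {"linear":[0,0,0],"turn":[0,0,0],"claw":100}

```text
clock: 4.05
position: [0.4911, 0.3828, 0.0439]
ee_rot: [[1.0, -0.014, 0.008], [-0.014, -1.0, -0.003], [0.008, 0.003, -1.0]]
contact_force: [0.2, -0.0, 0.9]
grip_width: 1.001
```

Run:
```python
from h import *
s=observe();cmd(s,[0.4785,0.3935,0.006]); print(s['position'],s['qd'])
```

```text
lin mm [-13.  -10.6  37.8] turn [ 0.0033 -0.0078 -0.0143]
[0.49108049 0.38284205 0.04391018] [ 0.02489519 -0.04097731  0.01992523 -0.02919027  0.00669333  0.01652598
  0.00423714]
```

jog_arm:
  rows:
    - {"linear":[-8,-6,0],"turn":[0.003,-0.008,-0.014],"claw":100}
    - {"linear":[-6,-6,0],"turn":[0,0,0],"claw":100}
    - {"linear":[0,0,0],"turn":[0,0,0],"claw":100}

```text
clock: 4.42
position: [0.4795, 0.3947, 0.0476]
ee_rot: [[1.0, -0.003, 0.003], [-0.003, -1.0, 0.002], [0.003, -0.002, -1.0]]
contact_force: [-0.6, -0.3, -0.2]
grip_width: 0.998
```

```bash
python3 look.py w4
python3 - <<'E'
from h import *
s=observe();cmd(s,[0.4785,0.3935,0.006])
E
```

```text
4.425 [0.4795 0.3947 0.0476] [[1.0, -0.0029, 0.0034], [-0.0029, -1.0, 0.0024], [0.0034, -0.0024, -1.0]] F [-0.6 -0.3 -0.2] 0.9979308403696083 q7 -2.35 qd 0.012
lin mm [-1.6  0.9 41.6] turn [-0.0022 -0.0038 -0.0033]
```

View pics/w4.png

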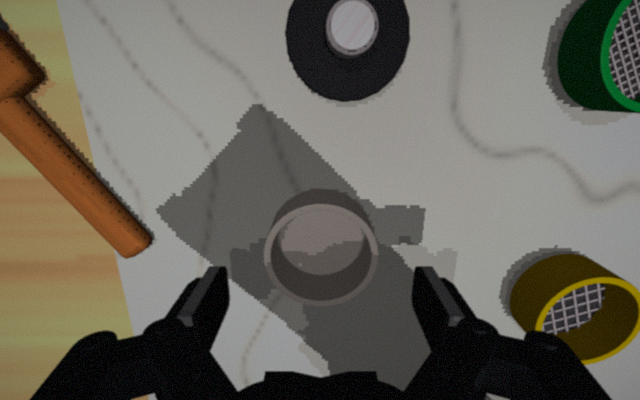

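Run:
```python
from h import *
import pickle
s=pickle.load(open('w4.pkl','rb')); KE=cam('wrist',s)
q=[onz(KE,u,.036) for u in [(264,255),(379,255),(321.5,204.5),(321.5,305)]]; print(np.round(q,4), circ([a[:2] for a in q]))
s3=pickle.load(open('w3.pkl','rb'))
print(tri([ray(KE,(321.5,254)),ray(cam('wrist',s3),(307.1,211.2))]))
```

```text
[[0.4802 0.4247 0.036 ]
 [0.4801 0.3632 0.036 ]
 [0.5087 0.3939 0.036 ]
 [0.4485 0.394  0.036 ]] (array([0.47864311, 0.39397157]), np.float64(0.030445373830362762))
[0.47805231 0.39396026 0.03087696]
```

jog_arm:
  rows:
    - {"linear":[-1,1,16],"turn":[-0.002,-0.004,-0.003],"claw":100}
    - {"linear":[0,0,16],"turn":[0,0,0],"claw":100}
    - {"linear":[0,0,8],"turn":[0,0,0],"claw":100}
    - {"linear":[0,0,2],"turn":[0,0,0],"claw":100}

```text
clock: 4.97
position: [0.4788, 0.393, 0.0024]
ee_rot: [[1.0, 0.0, -0.001], [0.0, -1.0, -0.001], [-0.001, 0.001, -1.0]]
contact_force: [0.8, -0.1, 1.1]
grip_width: 1.001
```

jog_arm:
  rows:
    - {"linear":[0,1,-4],"turn":[0,0,0],"claw":90}
    - {"linear":[0,0,0],"turn":[0,0,0],"claw":50}
    - {"linear":[0,0,0],"turn":[0,0,0],"claw":50}
    - {"linear":[0,0,0],"turn":[0,0,0],"claw":50}
  newtons: 30

```text
clock: 5.48
position: [0.4794, 0.3923, 0.0076]
ee_rot: [[1.0, -0.0, 0.001], [-0.0, -1.0, 0.0], [0.001, -0.0, -1.0]]
contact_force: [-0.6, -0.4, -1.2]
grip_width: 0.722
```

jog_arm:
  rows:
    - {"linear":[0,0,0],"turn":[0,0,0],"claw":40}
    - {"linear":[0,0,0],"turn":[0,0,0],"claw":40}

```text
clock: 5.72
position: [0.4794, 0.3923, 0.0078]
ee_rot: [[1.0, -0.0, 0.001], [-0.0, -1.0, 0.0], [0.001, -0.0, -1.0]]
contact_force: [-0.8, -1.1, -0.3]
grip_width: 0.72
```

```bash
python3 look.py w5
```

```text
5.725 [0.4794 0.3923 0.0078] [[1.0, -0.0001, 0.0007], [-0.0001, -1.0, 0.0005], [0.0007, -0.0005, -1.0]] F [-0.8 -1.1 -0.3] 0.7201614654161587 q7 -2.35 qd 0.001
```

View pics/w5.png

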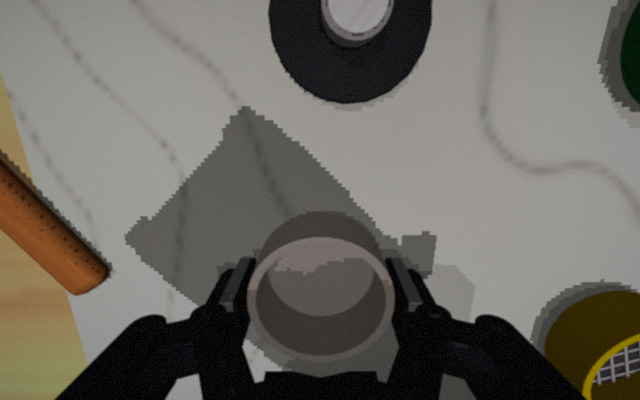

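```bash
cat >> h.py <<'E'
def rimc(name,l,r,t,b,z):
    import pickle
    s=pickle.load(open(name+'.pkl','rb')); KE=cam('wrist',s); R=np.array(s['ee_rot'])
    um=(l+r)/2; vm=(t+b)/2
    q=[onz(KE,u,z) for u in [(l,vm),(r,vm),(um,t),(um,b)]]
    c,rad=circ([a[:2] for a in q]); print('centre',c.round(4),'rad',rad.round(4),'rel TCP mm',((c-s['position'][:2])*1000).round(1), 'tb x', ((q[2][0]+q[3][0])/2).round(4)); return c
E
python3 - <<'E'
from h import *
rimc('w5',246,395,237,361,.036)
cmd(observe(),[0.660,-0.0395,0.13])
E
```

```text
centre [0.4786 0.3921] rad 0.0309 rel TCP mm [-0.9 -0.2] tb x 0.4785
lin mm [ 180.6  431.7 -122.3] turn [-0.0005 -0.0007  0.    ]
```

jog_arm:
  rows:
    - {"linear":[0,0,-20],"turn":[0,0,0],"claw":40}
    - {"linear":[0,0,-45],"turn":[0,0,0],"claw":40}
    - {"linear":[0,0,-50],"turn":[0,0,0],"claw":40}
    - {"linear":[15,35,-25],"turn":[0,0,0],"claw":40}
    - {"linear":[21,50,-5],"turn":[0,0,0],"claw":40}

```text
clock: 6.4
position: [0.5134, 0.3105, 0.1559]
ee_rot: [[1.0, 0.009, -0.002], [0.009, -1.0, 0.001], [-0.002, -0.001, -1.0]]
contact_force: [0.8, -0.7, -1.0]
grip_width: 0.721
```

jog_arm:
  rows:
    - {"linear":[21,50,0],"turn":[0,0,0],"claw":40}
    - {"linear":[21,50,0],"turn":[0,0,0.01],"claw":40}
    - {"linear":[21,50,0],"turn":[0,0,0],"claw":40}
    - {"linear":[21,50,0],"turn":[0,0,0],"claw":40}
    - {"linear":[21,50,0],"turn":[0,0,0],"claw":40}

```text
clock: 7.02
position: [0.6221, 0.0538, 0.1569]
ee_rot: [[1.0, 0.001, 0.001], [0.001, -1.0, 0.003], [0.001, -0.003, -1.0]]
contact_force: [-0.1, 0.1, -1.6]
grip_width: 0.721
```

jog_arm:
  rows:
    - {"linear":[21,50,0],"turn":[0,0,0],"claw":40}
    - {"linear":[10,25,0],"turn":[0,0,0],"claw":40}
    - {"linear":[0,0,0],"turn":[0,0,0],"claw":40}

```text
clock: 7.4
position: [0.6545, -0.0306, 0.1562]
ee_rot: [[1.0, -0.007, 0.001], [-0.007, -1.0, -0.0], [0.001, 0.0, -1.0]]
contact_force: [-0.5, 1.5, -1.0]
grip_width: 0.719
```

```bash
python3 look.py w6;python3 - <<'E'
from h import *
cmd(observe(),[0.661,-0.0395,0.1])
E
```

```text
7.4 [ 0.6545 -0.0306  0.1562] [[1.0, -0.007, 0.001], [-0.007, -1.0, -0.0001], [0.001, 0.0001, -1.0]] F [-0.5  1.5 -1. ] 0.7191191608415975 q7 -1.61 qd 0.022
lin mm [ 6.9 10.5 56.2] turn [-0.0007 -0.0006 -0.0055]
```

View pics/w6.png

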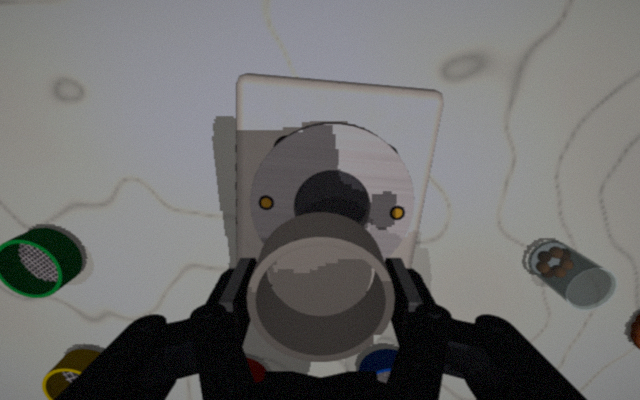

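```bash
python3 - <<'E'
from h import *
import pickle
s=pickle.load(open('w6.pkl','rb')); KE=cam('wrist',s)
a=onz(KE,(265.7,202.6),.084);b=onz(KE,(397.8,212.7),.084);print(a,b,(a+b)/2)
E
python3 -c "
from h import *
crop('w6',332,190,50)"
```

```text
[0.66429879 0.0076466  0.084     ] [ 0.6560486  -0.08583864  0.084     ] [ 0.6601737  -0.03909602  0.084     ]
```

View pics/w6_c.png

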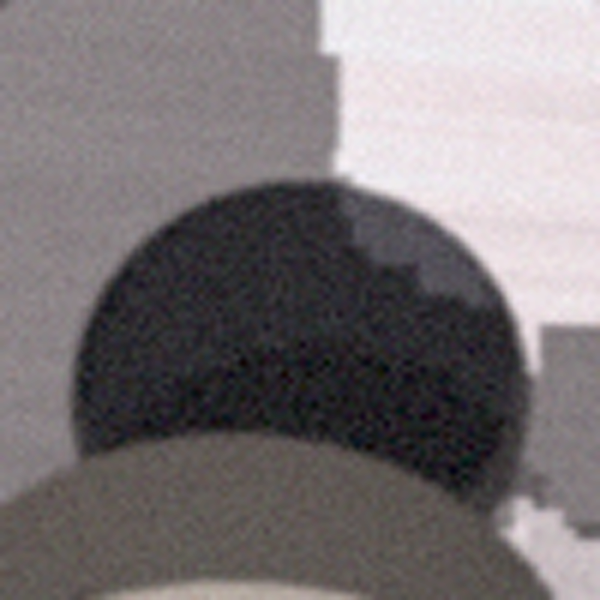

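Run:
```python
from h import *
import pickle
s=pickle.load(open('w6.pkl','rb')); KE=cam('wrist',s)
pts=[(72,395),(528,395),(300,180),(107,290),(180,215),(430,220),(85,455)]
print(circ([onz(KE,(282+x/6,140+y/6),.084)[:2] for x,y in pts]))
cmd(observe(),[0.661,-0.0391,0.1])
```

```text
(array([ 0.66060377, -0.03912276]), np.float64(0.026648774041576475))
lin mm [ 6.9 10.1 56.2] turn [-0.0007 -0.0006 -0.0055]
```

jog_arm:
  rows:
    - {"linear":[5,6,8],"turn":[0,0,-0.006],"claw":40}
    - {"linear":[5,6,10],"turn":[0,0,0],"claw":40}
    - {"linear":[0,1,12],"turn":[0,0,0],"claw":40}
    - {"linear":[0,0,0],"turn":[0,0,0],"claw":40}

```text
clock: 7.95
position: [0.6637, -0.0383, 0.1231]
ee_rot: [[1.0, 0.006, -0.001], [0.006, -1.0, 0.003], [-0.001, -0.003, -1.0]]
contact_force: [-0.3, 0.6, -0.8]
grip_width: 0.719
```

Run:
```python
from h import *
s=observe();cmd(s,[0.6613,-0.0389,0.0838]);print(s['position'],s['contact_force'])
```

```text
lin mm [-2.3  0.7 39.3] turn [-0.0026  0.0014  0.0062]
[ 0.66368518 -0.03832264  0.1231282 ] [-0.27674296  0.60017649 -0.8042991 ]
```

jog_arm:
  rows:
    - {"linear":[-1.5,0.5,10],"turn":[-0.003,0.001,0.006],"claw":40}
    - {"linear":[-1.5,0,10],"turn":[0,0,0],"claw":40}
    - {"linear":[0,0,6],"turn":[0,0,0],"claw":40}
    - {"linear":[0,0,2],"turn":[0,0,0],"claw":40}

```text
clock: 8.45
position: [0.6603, -0.0379, 0.0933]
ee_rot: [[1.0, 0.001, -0.0], [0.001, -1.0, -0.0], [-0.0, 0.0, -1.0]]
contact_force: [-0.0, 0.3, -0.9]
grip_width: 0.725
```

Run:
```python
from h import *
s=observe();cmd(s,[0.6613,-0.0389,0.0838]);print(s['position'],s['contact_force'])
```

```text
lin mm [1.  1.  9.5] turn [0.0003 0.0003 0.0008]
[ 0.66027395 -0.03792058  0.09330626] [-0.00479823  0.30051733 -0.94393719]
```

jog_arm:
  rows:
    - {"linear":[1,1,3],"turn":[0,0,0],"claw":40}
    - {"linear":[0,0,3],"turn":[0,0,0],"claw":40}
    - {"linear":[0,0,0],"turn":[0,0,0],"claw":40}

```text
clock: 8.82
position: [0.6617, -0.0391, 0.0872]
ee_rot: [[1.0, 0.001, 0.0], [0.001, -1.0, -0.0], [0.0, 0.0, -1.0]]
contact_force: [-0.7, -0.9, -1.2]
grip_width: 0.72
```

jog_arm:
  rows:
    - {"linear":[0,0,2],"turn":[0,0,0],"claw":40}
    - {"linear":[0,0,2],"turn":[0,0,0],"claw":40}
    - {"linear":[0,0,0],"turn":[0,0,0],"claw":40}

```text
clock: 9.2
position: [0.6619, -0.0392, 0.0832]
ee_rot: [[1.0, 0.001, 0.001], [0.001, -1.0, -0.0], [0.001, 0.0, -1.0]]
contact_force: [1.1, -0.4, -0.4]
grip_width: 0.719
```

jog_arm:
  rows:
    - {"linear":[0,0,1],"turn":[0,0,0],"claw":40}
    - {"linear":[0,0,1],"turn":[0,0,0],"claw":40}

```text
clock: 9.45
position: [0.6621, -0.0391, 0.0829]
ee_rot: [[1.0, 0.0, 0.002], [0.0, -1.0, -0.0], [0.002, 0.0, -1.0]]
contact_force: [-4.6, 0.7, 11.3]
grip_width: 0.719
```

jog_arm:
  rows:
    - {"linear":[0,0,-0.3],"turn":[0,0,0],"claw":75}
    - {"linear":[0,0,0],"turn":[0,0,0],"claw":100}
    - {"linear":[0,0,0],"turn":[0,0,0],"claw":100}
    - {"linear":[0,0,-12],"turn":[0,0,0],"claw":100}
    - {"linear":[0,0,-40],"turn":[0,0,0],"claw":100}

```text
clock: 10.07
position: [0.6604, -0.039, 0.1342]
ee_rot: [[1.0, 0.001, -0.003], [0.001, -1.0, -0.0], [-0.003, 0.0, -1.0]]
contact_force: [1.0, 0.3, 0.7]
grip_width: 1.003
```

```bash
python3 look.py w7;python3 - <<'E'
from h import *
cmd(observe(),[0.430,-0.101,0.14])
E
```

```text
10.075 [ 0.6604 -0.039   0.1342] [[1.0, 0.0006, -0.0033], [0.0006, -1.0, -0.0002], [-0.0033, 0.0002, -1.0]] F [1.  0.3 0.7] 1.0025151331222564 q7 -1.59 qd 0.672
lin mm [-2.337e+02  6.170e+01 -2.000e-01] turn [ 0.0003 -0.0061  0.0003]
```

View pics/w7.png

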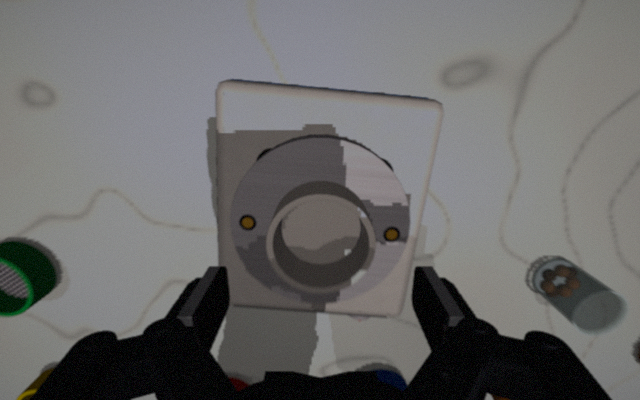

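jog_arm:
  rows:
    - {"linear":[0,0,-20],"turn":[0,-0.006,0],"claw":100}
    - {"linear":[-40,10,0],"turn":[0,0,0],"claw":100}
    - {"linear":[-56,14,0],"turn":[0,0,0],"claw":100}
    - {"linear":[-56,15,0],"turn":[0,0,0],"claw":100}
    - {"linear":[-56,15,0],"turn":[0,0,0],"claw":100}

```text
clock: 10.75
position: [0.4562, -0.0932, 0.1656]
ee_rot: [[1.0, 0.003, 0.012], [0.003, -1.0, -0.0], [0.012, 0.0, -1.0]]
contact_force: [0.2, -0.6, 1.1]
grip_width: 0.998
```

jog_arm:
  rows:
    - {"linear":[-20,5,8],"turn":[0,0,0],"claw":100}
    - {"linear":[0,0,8],"turn":[0,0,0],"claw":100}
    - {"linear":[0,0,0],"turn":[0,0,0],"claw":100}

```text
clock: 11.12
position: [0.4337, -0.0999, 0.1514]
ee_rot: [[1.0, -0.0, 0.015], [-0.0, -1.0, -0.001], [0.015, 0.001, -1.0]]
contact_force: [0.1, 0.5, -0.5]
grip_width: 1.003
```

```bash
python3 look.py w8;python3 - <<'E'
from h import *
cmd(observe(),[0.430,-0.101,0.14])
E
```

```text
11.125 [ 0.4337 -0.0999  0.1514] [[0.9999, -0.0001, 0.015], [-0.0001, -1.0, -0.0013], [0.015, 0.0013, -0.9999]] F [ 0.1  0.5 -0.5] 1.0034038720310687 q7 -1.46 qd 0.017
lin mm [-4.1  1.1 11.5] turn [ 0.0013 -0.0152  0.0001]
```

View pics/w8.png

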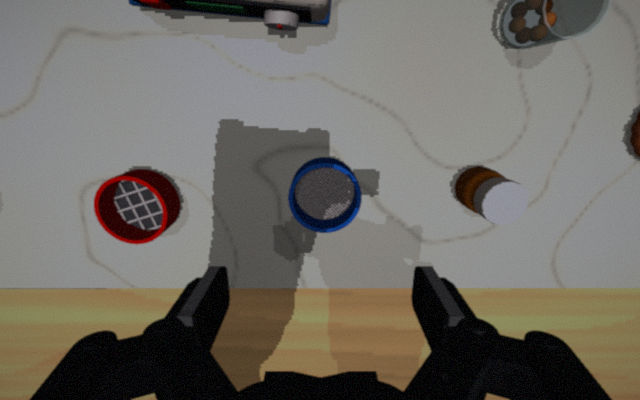

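```bash
python3 -c "
from h import *
crop('w8',324,195,48)"
```

```text
(no output)
```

View pics/w8_c.png

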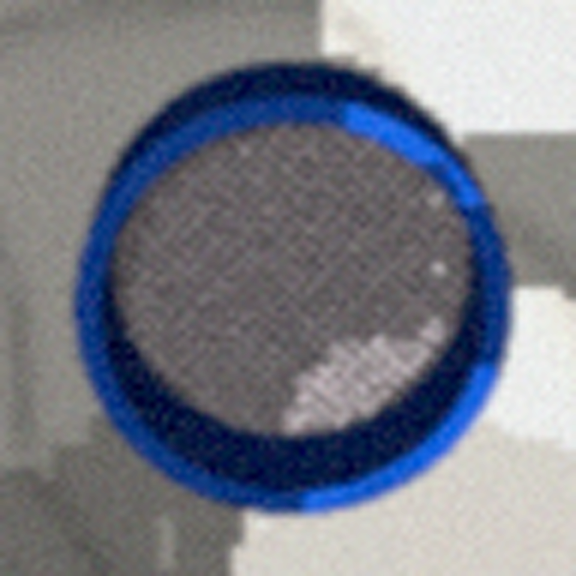

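Run:
```python
from h import *
c=rimc('w8',288.7,361.3,162.5,232.5,.036)
import pickle
S=cam('scene');KE=cam('wrist',pickle.load(open('w8.pkl','rb')))
print(tri([ray(KE,(325,198)),ray(S,(273,172))]),tri([ray(KE,(325,198)),ray(cam('side'),(368,208))]))
cmd(observe(),[*c,.05])
```

```text
centre [ 0.4336 -0.1041] rad 0.0307 rel TCP mm [-0.1 -4.2] tb x 0.4336
[ 0.43651978 -0.10196717  0.04415171] [ 0.43099121 -0.1047085   0.02848503]
lin mm [ -1.8   4.1 101.5] turn [ 0.0013 -0.0152  0.0001]
```

jog_arm:
  rows:
    - {"linear":[-1,2,20],"turn":[0.001,-0.015,0],"claw":100}
    - {"linear":[0,2,35],"turn":[0,0,0],"claw":100}
    - {"linear":[0,0,35],"turn":[0,0,0],"claw":100}
    - {"linear":[0,0,10],"turn":[0,0,0],"claw":100}
    - {"linear":[0,0,0],"turn":[0,0,0],"claw":100}

```text
clock: 11.8
position: [0.4415, -0.1026, 0.0502]
ee_rot: [[1.0, 0.004, 0.007], [0.004, -1.0, -0.0], [0.007, 0.0, -1.0]]
contact_force: [0.2, -0.0, 0.1]
grip_width: 0.998
```

```bash
python3 look.py w9;python3 - <<'E'
from h import *
cmd(observe(),[0.4336,-0.104,0.008])
E
```

```text
11.8 [ 0.4415 -0.1026  0.0502] [[1.0, 0.0041, 0.007], [0.0041, -1.0, -0.0004], [0.007, 0.0004, -1.0]] F [ 0.2 -0.   0.1] 0.9984021058182014 q7 -1.47 qd 0.013
lin mm [-8.4  1.3 42.6] turn [ 0.0005 -0.0078  0.004 ]
```

View pics/w9.png

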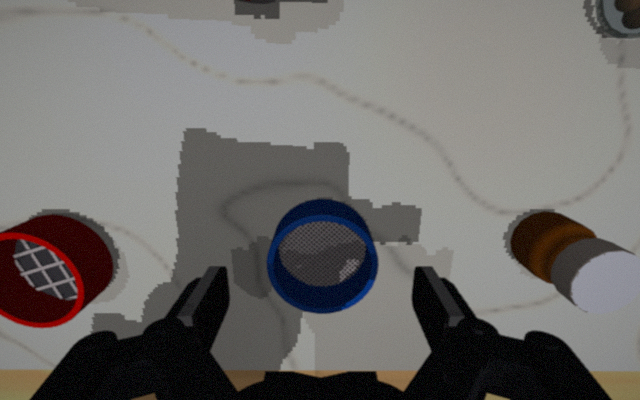

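Run:
```python
from h import *
import pickle
c=rimc('w9',267,378,214,313,.036)
print(tri([ray(cam('wrist',pickle.load(open('w8.pkl','rb'))),(325,197.5)),ray(cam('wrist',pickle.load(open('w9.pkl','rb'))),(322.5,263.5))]))
cmd(observe(),[*c,.008])
```

```text
centre [ 0.4339 -0.1039] rad 0.0306 rel TCP mm [-7.6 -1.4] tb x 0.4339
[ 0.43364522 -0.10404966  0.03257141]
lin mm [-8.1  1.3 42.6] turn [ 0.0005 -0.0078  0.004 ]
```

jog_arm:
  rows:
    - {"linear":[-5,1,0],"turn":[0,-0.008,0.004],"claw":100}
    - {"linear":[-4,0,5],"turn":[0,0,0],"claw":100}
    - {"linear":[0,0,12],"turn":[0,0,0],"claw":100}
    - {"linear":[0,0,0],"turn":[0,0,0],"claw":100}

```text
clock: 12.35
position: [0.4336, -0.104, 0.035]
ee_rot: [[1.0, -0.0, 0.004], [-0.0, -1.0, -0.001], [0.004, 0.001, -1.0]]
contact_force: [-0.6, -0.1, -0.2]
grip_width: 0.997
```

Run:
```python
from h import *
cmd(observe(),[0.4336,-0.104,0.008])
```

```text
lin mm [-0.1 -0.  27. ] turn [ 0.0011 -0.0037 -0.0004]
```

jog_arm:
  rows:
    - {"linear":[0,0,13],"turn":[0.001,-0.004,0],"claw":100}
    - {"linear":[0,0,10],"turn":[0,0,0],"claw":100}
    - {"linear":[0,0,2],"turn":[0,0,0],"claw":100}
    - {"linear":[0,0,0],"turn":[0,0,0],"claw":50}

```text
clock: 12.85
position: [0.4335, -0.1039, 0.0076]
ee_rot: [[1.0, -0.0, -0.002], [-0.0, -1.0, 0.0], [-0.002, -0.0, -1.0]]
contact_force: [0.3, -0.9, 0.1]
grip_width: 0.816
```

jog_arm:
  rows:
    - {"linear":[0,0,0],"turn":[0,0,0],"claw":40}
    - {"linear":[0,0,0],"turn":[0,0,0],"claw":40}
    - {"linear":[0,0,0],"turn":[0,0,0],"claw":40}
    - {"linear":[0,0,0],"turn":[0,0,0],"claw":40}

```text
clock: 13.35
position: [0.4338, -0.104, 0.0083]
ee_rot: [[1.0, -0.0, -0.001], [-0.0, -1.0, -0.0], [-0.001, 0.0, -1.0]]
contact_force: [-0.0, -0.1, -0.5]
grip_width: 0.712
```

```bash
python3 look.py w10;python3 - <<'E'
from h import *
cmd(observe(),[0.6613,-0.039,0.14])
crop('w10',320,300,80,5)
E
```

```text
13.35 [ 0.4338 -0.104   0.0083] [[1.0, -0.0003, -0.0006], [-0.0003, -1.0, -0.0], [-0.0006, 0.0, -1.0]] F [-0.  -0.1 -0.5] 0.7123976024938082 q7 -1.47 qd 0.004
lin mm [ 227.4  -65.  -131.8] turn [ 0.      0.0007 -0.0003]
```

View pics/w10_c.png

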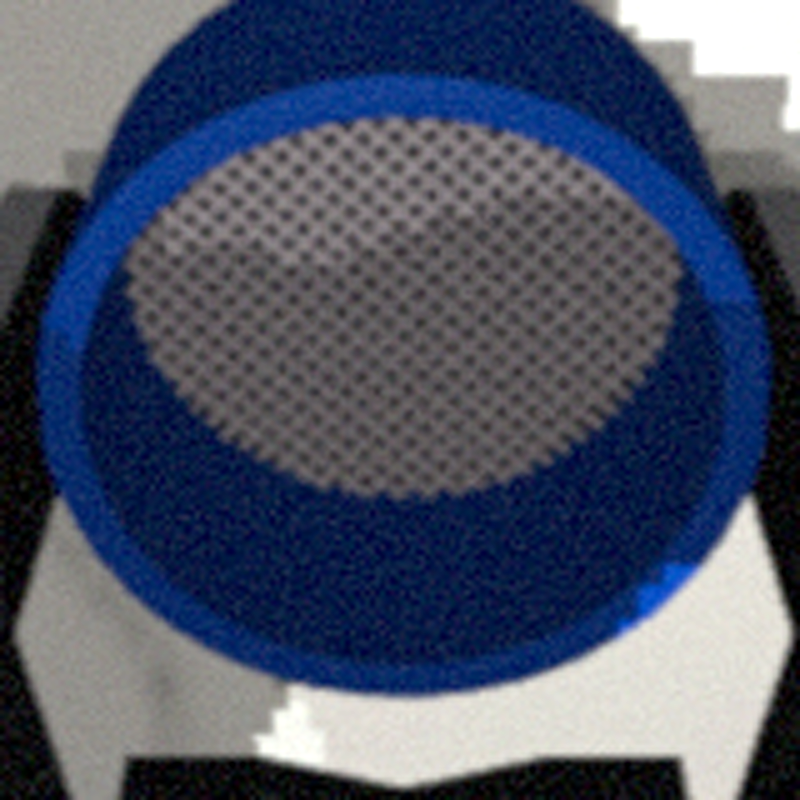

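Run:
```python
from h import *
rimc('w10',247.2,394.4,234.8,359.4,.036)
```

```text
centre [ 0.4334 -0.1043] rad 0.0308 rel TCP mm [-0.4 -0.3] tb x 0.4334
```

jog_arm:
  rows:
    - {"linear":[0,0,-20],"turn":[0,0,0],"claw":40}
    - {"linear":[0,0,-50],"turn":[0,0,0],"claw":40}
    - {"linear":[10,-3,-55],"turn":[0,0,0],"claw":40}
    - {"linear":[45,-13,-25],"turn":[0,0,0],"claw":40}
    - {"linear":[54,-16,-10],"turn":[0,0,0],"claw":40}

```text
clock: 14.02
position: [0.5409, -0.0733, 0.1727]
ee_rot: [[1.0, -0.005, -0.006], [-0.005, -1.0, -0.0], [-0.006, 0.0, -1.0]]
contact_force: [1.8, -0.7, -2.0]
grip_width: 0.717
```

jog_arm:
  rows:
    - {"linear":[54,-16,0],"turn":[0,0,0],"claw":40}
    - {"linear":[54,-16,0],"turn":[0,0,0],"claw":40}
    - {"linear":[18,-4,0],"turn":[0,0,0],"claw":40}
    - {"linear":[0,0,0],"turn":[0,0,0],"claw":40}

```text
clock: 14.52
position: [0.6733, -0.0344, 0.1722]
ee_rot: [[1.0, -0.002, -0.003], [-0.002, -1.0, 0.001], [-0.003, -0.001, -1.0]]
contact_force: [-0.1, 0.2, -1.4]
grip_width: 0.714
```

```bash
python3 look.py w11;python3 - <<'E'
from h import *
cmd(observe(),[0.6613,-0.039,0.14])
E
```

```text
14.525 [ 0.6733 -0.0344  0.1722] [[1.0, -0.0023, -0.0034], [-0.0023, -1.0, 0.0006], [-0.0034, -0.0006, -1.0]] F [-0.1  0.2 -1.4] 0.7140201415679444 q7 -1.6 qd 0.013
lin mm [-11.1   4.5  32.3] turn [-0.0006  0.0039 -0.0025]
```

View pics/w11.png

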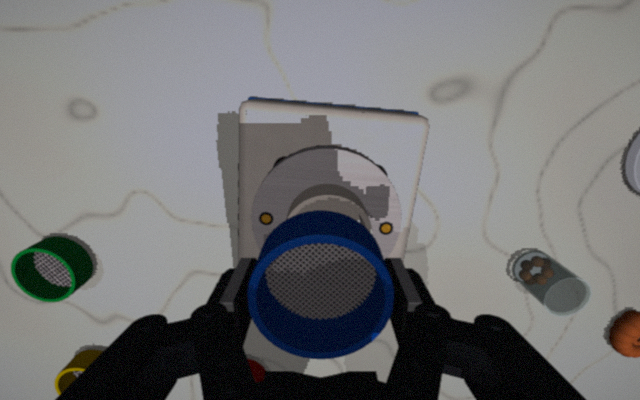

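jog_arm:
  rows:
    - {"linear":[-5,2,6],"turn":[0,0.004,-0.002],"claw":40}
    - {"linear":[-5,2,10],"turn":[0,0,0],"claw":40}
    - {"linear":[-2,0,10],"turn":[0,0,0],"claw":40}
    - {"linear":[0,0,5],"turn":[0,0,0],"claw":40}
    - {"linear":[0,0,0],"turn":[0,0,0],"claw":40}

```text
clock: 15.2
position: [0.6559, -0.0408, 0.1392]
ee_rot: [[1.0, -0.003, -0.002], [-0.003, -1.0, -0.0], [-0.002, 0.0, -1.0]]
contact_force: [-0.4, 0.2, -1.8]
grip_width: 0.713
```

```bash
python3 look.py w12;python3 - <<'E'
from h import *
cmd(observe(),[0.6612,-0.0389,0.111])
rimc('w7',266,376,193,294,.112)
E
```

```text
15.2 [ 0.6559 -0.0408  0.1392] [[1.0, -0.0028, -0.0024], [-0.0028, -1.0, -0.0001], [-0.0024, 0.0002, -1.0]] F [-0.4  0.2 -1.8] 0.7133857846496432 q7 -1.59 qd 0.003
lin mm [ 5.2 -2.  28.4] turn [ 0.0002  0.002  -0.0029]
centre [ 0.6607 -0.0395] rad 0.0314 rel TCP mm [ 0.3 -0.5] tb x 0.6607
```

View pics/w12.png

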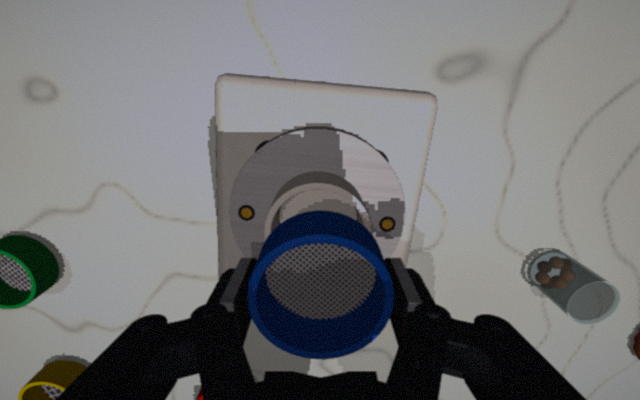

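jog_arm:
  rows:
    - {"linear":[3,-1,3],"turn":[0,0.002,-0.003],"claw":40}
    - {"linear":[2,-1,6],"turn":[0,0,0],"claw":40}
    - {"linear":[0,0,6],"turn":[0,0,0],"claw":40}
    - {"linear":[0,0,0],"turn":[0,0,0],"claw":40}

```text
clock: 15.75
position: [0.6621, -0.0384, 0.1237]
ee_rot: [[1.0, 0.001, 0.001], [0.001, -1.0, -0.0], [0.001, 0.0, -1.0]]
contact_force: [-0.2, -0.0, -0.8]
grip_width: 0.712
```

Run:
```python
from h import *
s=observe();cmd(s,[0.661,-0.0392,0.111]);print(s['contact_force'])
```

```text
lin mm [-1.2  0.8 12.7] turn [ 0.     -0.0012  0.0008]
[-0.20807369 -0.00312798 -0.7604097 ]
```

jog_arm:
  rows:
    - {"linear":[-1,1,3],"turn":[0,-0.001,0],"claw":40}
    - {"linear":[0,0,4],"turn":[0,0,0],"claw":40}
    - {"linear":[0,0,2.5],"turn":[0,0,0],"claw":40}
    - {"linear":[0,0,0],"turn":[0,0,0],"claw":40}

```text
clock: 16.25
position: [0.661, -0.0395, 0.1136]
ee_rot: [[1.0, 0.001, 0.0], [0.001, -1.0, -0.0], [0.0, 0.0, -1.0]]
contact_force: [0.7, 0.2, -0.9]
grip_width: 0.721
```

jog_arm:
  rows:
    - {"linear":[0,0,1.5],"turn":[0,0,0],"claw":40}
    - {"linear":[0,0,1],"turn":[0,0,0],"claw":40}

```text
clock: 16.5
position: [0.6613, -0.0396, 0.112]
ee_rot: [[1.0, 0.001, 0.001], [0.001, -1.0, -0.0], [0.001, 0.0, -1.0]]
contact_force: [-4.0, -0.5, 10.9]
grip_width: 0.716
```

jog_arm:
  rows:
    - {"linear":[0,0,-0.3],"turn":[0,0,0],"claw":75}
    - {"linear":[0,0,0],"turn":[0,0,0],"claw":100}
    - {"linear":[0,0,0],"turn":[0,0,0],"claw":100}
    - {"linear":[0,0,-20],"turn":[0,0,0],"claw":100}
    - {"linear":[0,0,-45],"turn":[0,0,0],"claw":100}

```text
clock: 17.12
position: [0.6594, -0.0394, 0.1751]
ee_rot: [[1.0, 0.001, -0.005], [0.001, -1.0, 0.0], [-0.005, -0.0, -1.0]]
contact_force: [0.3, -0.7, 0.6]
grip_width: 1.0
```

```bash
python3 look.py w13;python3 - <<'E'
from h import *
s,im=shot('side','s13')
crop('s13',292,180,45,6)
cmd(observe(),[0.579,0.243,0.14])
E
```

```text
17.125 [ 0.6594 -0.0394  0.1751] [[1.0, 0.0009, -0.0054], [0.0009, -1.0, 0.0], [-0.0054, -0.0, -1.0]] F [ 0.3 -0.7  0.6] 1.000225404829711 q7 -1.59 qd 0.771
lin mm [ -84.2 -282.7   40.5] turn [ 0.0001 -0.0063  0.0005]
```

View pics/w13.png

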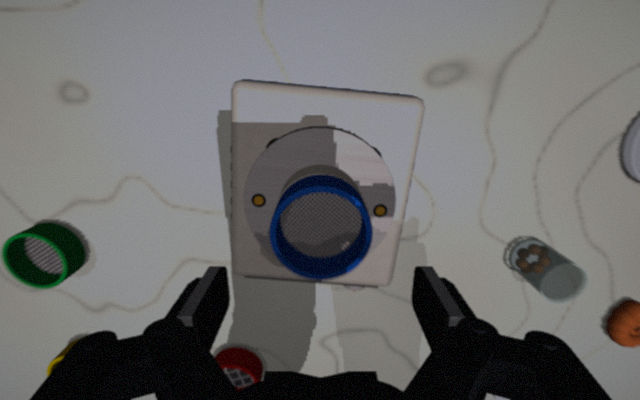

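View pics/s13_c.png

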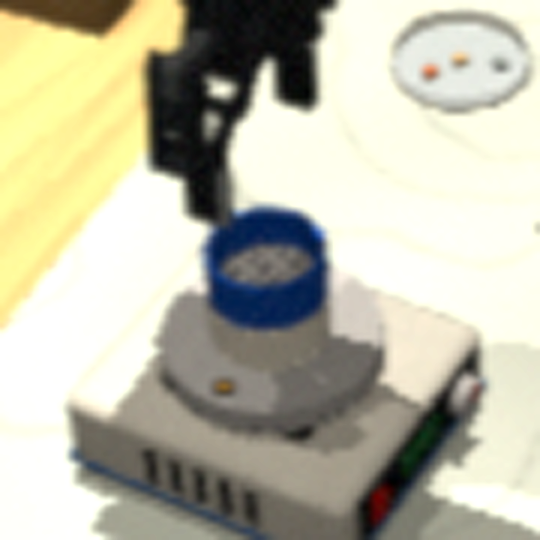

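jog_arm:
  rows:
    - {"linear":[-6,-20,-5],"turn":[0,-0.006,0],"claw":100}
    - {"linear":[-16,-55,0],"turn":[0,0,0],"claw":100}
    - {"linear":[-16,-55,0],"turn":[0,0,-0.005],"claw":100}
    - {"linear":[-16,-55,6],"turn":[0,0,-0.005],"claw":100}
    - {"linear":[-16,-55,15],"turn":[0,0,-0.005],"claw":100}

```text
clock: 17.85
position: [0.589, 0.2072, 0.1637]
ee_rot: [[1.0, 0.01, -0.001], [0.01, -1.0, -0.0], [-0.001, 0.0, -1.0]]
contact_force: [0.4, 0.5, -1.3]
grip_width: 0.999
```

jog_arm:
  rows:
    - {"linear":[-12,-30,20],"turn":[0,0,0],"claw":100}
    - {"linear":[0,-8,6],"turn":[0,0,0],"claw":100}
    - {"linear":[0,0,0],"turn":[0,0,0],"claw":100}

```text
clock: 18.23
position: [0.5701, 0.2551, 0.1349]
ee_rot: [[1.0, 0.021, -0.007], [0.021, -1.0, 0.001], [-0.007, -0.002, -1.0]]
contact_force: [-0.5, -0.9, -0.3]
grip_width: 1.001
```

```bash
python3 look.py w14;python3 - <<'E'
from h import *
rimc('w13',270,371,187,279,.140)
cmd(observe(),[0.58,0.243,0.14])
E
```

```text
18.225 [0.5701 0.2551 0.1349] [[0.9997, 0.0215, -0.0072], [0.0215, -0.9998, 0.0015], [-0.0072, -0.0017, -1.0]] F [-0.5 -0.9 -0.3] 1.0011321954482606 q7 -2.06 qd 0.009
centre [ 0.6605 -0.0396] rad 0.0304 rel TCP mm [ 1.1 -0.2] tb x 0.6605
lin mm [ 9.4 11.7 -4.9] turn [-0.0016  0.007   0.0207]
```

View pics/w14.png

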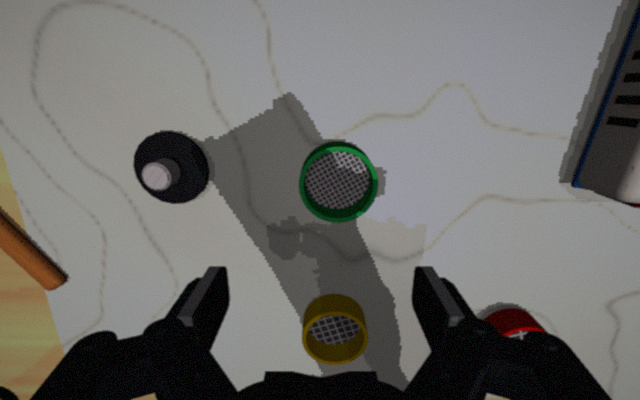

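```bash
python3 -c "
from h import *
crop('w14',338,182,48)"
```

```text
(no output)
```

View pics/w14_c.png

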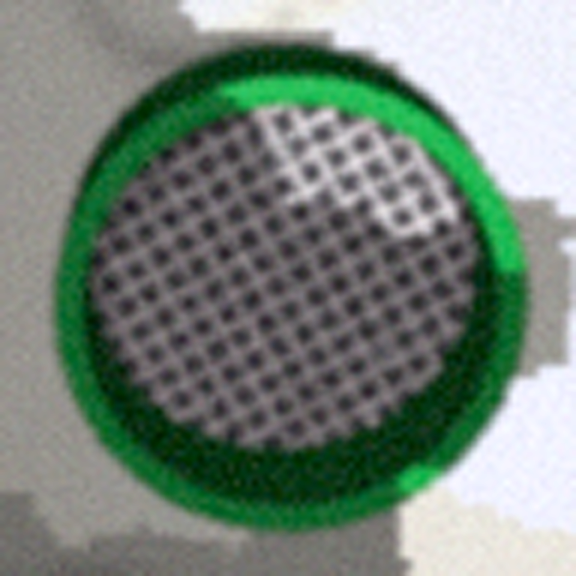

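Run:
```python
from h import *
c=rimc('w14',299,377.8,146,222.7,.036)
import pickle
KE=cam('wrist',pickle.load(open('w14.pkl','rb')))
print(tri([ray(KE,(338.4,184)),ray(cam('scene'),(415,211)),ray(cam('side'),(273,281))]))
cmd(observe(),[*c,.05])
```

```text
centre [0.5838 0.2415] rad 0.0308 rel TCP mm [ 13.7 -13.7] tb x 0.5839
[0.58092988 0.24185857 0.03065503]
lin mm [13.8 13.5 85. ] turn [-0.0016  0.007   0.0207]
```

jog_arm:
  rows:
    - {"linear":[5,6,12],"turn":[-0.002,0.007,0.021],"claw":100}
    - {"linear":[5,6,30],"turn":[0,0,0],"claw":100}
    - {"linear":[2,2,30],"turn":[0,0,0],"claw":100}
    - {"linear":[0,0,12],"turn":[0,0,0],"claw":100}
    - {"linear":[0,0,0],"turn":[0,0,0],"claw":100}

```text
clock: 18.9
position: [0.5883, 0.231, 0.0497]
ee_rot: [[1.0, -0.016, 0.006], [-0.016, -1.0, -0.003], [0.006, 0.003, -1.0]]
contact_force: [0.5, 0.7, 0.2]
grip_width: 1.003
```

```bash
python3 look.py w15;python3 - <<'E'
from h import *
cmd(observe(),[0.5838,0.2415,0.008])
E
```

```text
18.9 [0.5883 0.231  0.0497] [[0.9999, -0.016, 0.0063], [-0.016, -0.9999, -0.003], [0.0064, 0.0029, -1.0]] F [0.5 0.7 0.2] 1.0025057776228847 q7 -2.06 qd 0.009
lin mm [ -5.3 -10.5  42.3] turn [ 0.0028 -0.0072 -0.0159]
```

View pics/w15.png

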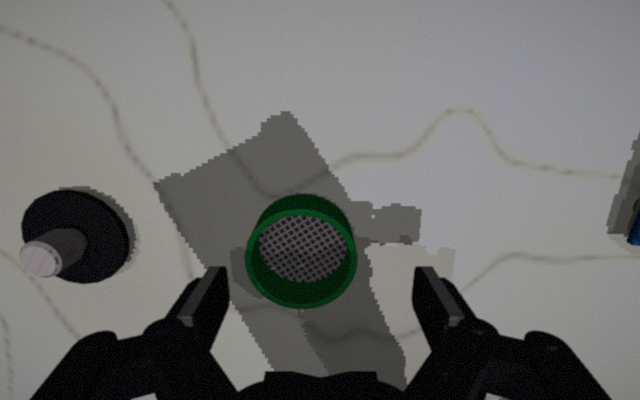

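Run:
```python
from h import *
c=rimc('w15',245.5,357,208,308.5,.036)
import pickle
print(tri([ray(cam('wrist',pickle.load(open('w14.pkl','rb'))),(338.4,184)),ray(cam('wrist',pickle.load(open('w15.pkl','rb'))),(301.2,258))]))
cmd(observe(),[*c,.008])
```

```text
centre [0.5843 0.2412] rad 0.0305 rel TCP mm [-3.9 10.3] tb x 0.5844
[0.58461508 0.24135411 0.03312518]
lin mm [ -4.7 -10.2  42.3] turn [ 0.0028 -0.0072 -0.0159]
```

jog_arm:
  rows:
    - {"linear":[-3,-6,0],"turn":[0.003,-0.007,-0.016],"claw":100}
    - {"linear":[-2,-4,0],"turn":[0,0,0],"claw":100}
    - {"linear":[0,0,10],"turn":[0,0,0],"claw":100}
    - {"linear":[0,0,0],"turn":[0,0,0],"claw":100}

```text
clock: 19.45
position: [0.5845, 0.2432, 0.0424]
ee_rot: [[1.0, 0.002, 0.004], [0.002, -1.0, 0.003], [0.004, -0.003, -1.0]]
contact_force: [1.0, 0.0, 0.5]
grip_width: 0.995
```

Run:
```python
from h import *
cmd(observe(),[0.5838,0.2415,0.008])
```

```text
lin mm [-0.8  1.8 34.4] turn [-0.0027 -0.0035  0.002 ]
```

jog_arm:
  rows:
    - {"linear":[-0.5,1.5,12],"turn":[-0.003,-0.003,0.002],"claw":100}
    - {"linear":[0,0.5,14],"turn":[0,0,0],"claw":100}
    - {"linear":[0,0,6],"turn":[0,0,0],"claw":100}
    - {"linear":[0,0,2],"turn":[0,0,0],"claw":100}
    - {"linear":[0,0,0],"turn":[0,0,0],"claw":90}

```text
clock: 20.08
position: [0.5837, 0.2406, 0.0051]
ee_rot: [[1.0, -0.001, -0.001], [-0.001, -1.0, -0.001], [-0.001, 0.001, -1.0]]
contact_force: [-0.1, 0.1, -0.6]
grip_width: 0.899
```

jog_arm:
  rows:
    - {"linear":[0,0,0],"turn":[0,0,0],"claw":40}
    - {"linear":[0,0,0],"turn":[0,0,0],"claw":40}
    - {"linear":[0,0,0],"turn":[0,0,0],"claw":40}
    - {"linear":[0,0,0],"turn":[0,0,0],"claw":40}

```text
clock: 20.58
position: [0.5842, 0.2408, 0.0062]
ee_rot: [[1.0, -0.001, 0.001], [-0.001, -1.0, -0.001], [0.001, 0.001, -1.0]]
contact_force: [-0.2, 0.6, -0.4]
grip_width: 0.724
```

```bash
python3 look.py w16;python3 - <<'E'
from h import *
cmd(observe(),[0.661,-0.039,0.17])
crop('w16',320,300,80,5)
E
```

```text
20.575 [0.5842 0.2408 0.0062] [[1.0, -0.0005, 0.0006], [-0.0005, -1.0, -0.0006], [0.0006, 0.0006, -1.0]] F [-0.2  0.6 -0.4] 0.7237531873722716 q7 -2.06 qd 0.002
lin mm [  77.   279.9 -163.6] turn [ 0.0006 -0.0006 -0.0006]
```

View pics/w16_c.png

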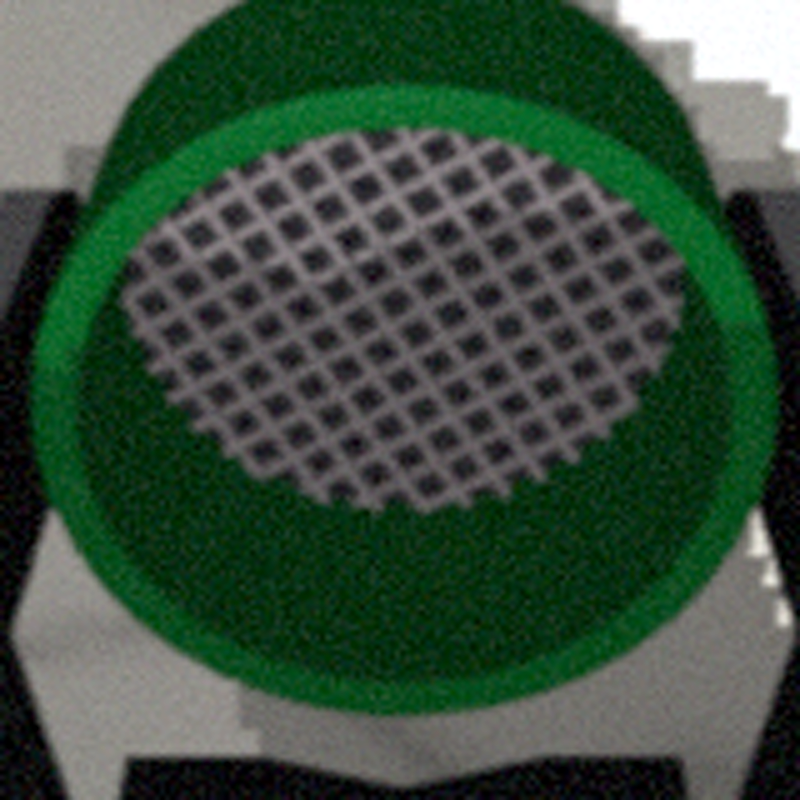

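Run:
```python
from h import *
rimc('w16',246.4,395.6,236.8,363.4,.036)
```

```text
centre [0.5838 0.2404] rad 0.0309 rel TCP mm [-0.4 -0.4] tb x 0.5838
```

jog_arm:
  rows:
    - {"linear":[0,0,-20],"turn":[0,0,0],"claw":40}
    - {"linear":[0,0,-50],"turn":[0,0,0],"claw":40}
    - {"linear":[0,0,-55],"turn":[0,0,0],"claw":40}
    - {"linear":[8,28,-45],"turn":[0,0,0],"claw":40}
    - {"linear":[15,54,-10],"turn":[0,0,0],"claw":40}

```text
clock: 21.25
position: [0.6056, 0.1631, 0.1902]
ee_rot: [[1.0, 0.009, -0.003], [0.009, -1.0, 0.001], [-0.003, -0.001, -1.0]]
contact_force: [0.9, 0.1, -1.6]
grip_width: 0.72
```

jog_arm:
  rows:
    - {"linear":[15,54,0],"turn":[0,0,0.005],"claw":40}
    - {"linear":[15,54,0],"turn":[0,0,0.005],"claw":40}
    - {"linear":[15,50,0],"turn":[0,0,0],"claw":40}
    - {"linear":[8,25,0],"turn":[0,0,0],"claw":40}
    - {"linear":[0,0,0],"turn":[0,0,0],"claw":40}

```text
clock: 21.88
position: [0.6613, -0.0315, 0.1921]
ee_rot: [[1.0, -0.008, 0.001], [-0.008, -1.0, -0.002], [0.001, 0.002, -1.0]]
contact_force: [1.2, 0.4, -1.1]
grip_width: 0.722
```

```bash
python3 look.py w17;python3 - <<'E'
from h import *
cmd(observe(),[0.661,-0.039,0.16])
E
```

```text
21.875 [ 0.6613 -0.0315  0.1921] [[1.0, -0.0077, 0.0013], [-0.0077, -1.0, -0.0015], [0.0013, 0.0015, -1.0]] F [ 1.2  0.4 -1.1] 0.7224256542032309 q7 -1.61 qd 0.024
lin mm [-0.   9.1 32.1] turn [ 0.0007 -0.0011 -0.0062]
```

View pics/w17.png

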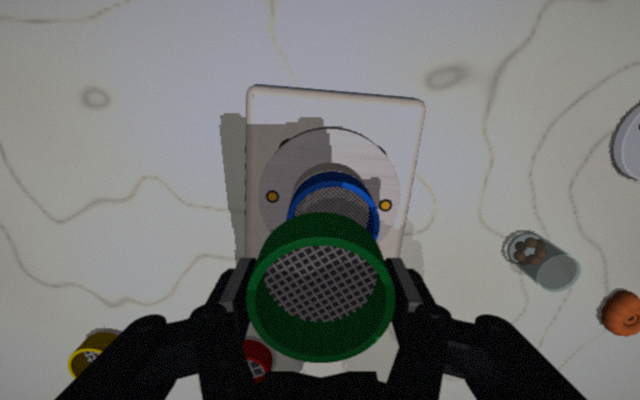

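Run:
```python
from h import *
import pickle
KE=cam('wrist',pickle.load(open('w17.pkl','rb')))
print(onz(KE,(287.5,217),.14),onz(KE,(380,217),.14),onz(KE,(333,180),.14))
```

```text
[ 0.66802688 -0.01050713  0.14      ] [ 0.66752765 -0.07044008  0.14      ] [ 0.69251776 -0.03986307  0.14      ]
```

jog_arm:
  rows:
    - {"linear":[0,4,6],"turn":[0.001,-0.001,-0.006],"claw":40}
    - {"linear":[0,3,10],"turn":[0,0,0],"claw":40}
    - {"linear":[0,0.5,8],"turn":[0,0,0],"claw":40}
    - {"linear":[0,0,0],"turn":[0,0,0],"claw":40}

```text
clock: 22.42
position: [0.6599, -0.0327, 0.1657]
ee_rot: [[1.0, 0.006, -0.002], [0.006, -1.0, 0.003], [-0.002, -0.003, -1.0]]
contact_force: [0.1, 0.5, -0.6]
grip_width: 0.72
```

Run:
```python
from h import *
cmd(observe(),[0.6609,-0.0392,0.138])
```

```text
lin mm [ 1.   6.5 27.7] turn [-0.0026  0.0018  0.0062]
```

jog_arm:
  rows:
    - {"linear":[0.5,4,3],"turn":[-0.002,0.001,0.003],"claw":40}
    - {"linear":[0,2.5,5],"turn":[0,0,0],"claw":40}
    - {"linear":[0,0,4],"turn":[0,0,0],"claw":40}
    - {"linear":[0,0,0],"turn":[0,0,0],"claw":40}

```text
clock: 22.92
position: [0.6607, -0.0393, 0.1531]
ee_rot: [[1.0, 0.003, -0.0], [0.003, -1.0, 0.0], [-0.0, -0.0, -1.0]]
contact_force: [0.8, -0.0, -1.0]
grip_width: 0.721
```

Run:
```python
from h import *
cmd(observe(),[0.6609,-0.0392,0.138])
```

```text
lin mm [ 0.2 -0.1 15.1] turn [-0.0005  0.0003  0.0034]
```

jog_arm:
  rows:
    - {"linear":[0,0,4],"turn":[0,0,0],"claw":40}
    - {"linear":[0,0,4],"turn":[0,0,0],"claw":40}
    - {"linear":[0,0,3],"turn":[0,0,0],"claw":40}
    - {"linear":[0,0,1.5],"turn":[0,0,0],"claw":40}
    - {"linear":[0,0,0],"turn":[0,0,0],"claw":40}

```text
clock: 23.55
position: [0.6608, -0.0392, 0.1399]
ee_rot: [[1.0, 0.004, 0.0], [0.004, -1.0, 0.001], [0.0, -0.001, -1.0]]
contact_force: [-0.1, 0.1, -0.1]
grip_width: 0.722
```

jog_arm:
  rows:
    - {"linear":[0,0,1.5],"turn":[0,0,0],"claw":40}
    - {"linear":[0,0,1],"turn":[0,0,0],"claw":40}

```text
clock: 23.8
position: [0.661, -0.0392, 0.1376]
ee_rot: [[1.0, 0.004, 0.001], [0.004, -1.0, 0.001], [0.001, -0.001, -1.0]]
contact_force: [-3.5, 0.6, 7.0]
grip_width: 0.724
```

jog_arm:
  rows:
    - {"linear":[0,0,-0.3],"turn":[0,0,0],"claw":75}
    - {"linear":[0,0,0],"turn":[0,0,0],"claw":100}
    - {"linear":[0,0,0],"turn":[0,0,0],"claw":100}
    - {"linear":[0,0,-20],"turn":[0,0,0],"claw":100}
    - {"linear":[0,0,-45],"turn":[0,0,0],"claw":100}

```text
clock: 24.42
position: [0.6591, -0.0391, 0.2008]
ee_rot: [[1.0, 0.004, -0.006], [0.004, -1.0, 0.001], [-0.006, -0.001, -1.0]]
contact_force: [0.6, -0.1, 0.0]
grip_width: 1.001
```

```bash
python3 look.py w18;python3 - <<'E'
from h import *
s,im=shot('side','s18')
crop('s18',292,170,45,6)
cmd(observe(),[0.433,0.239,0.14])
E
```

```text
24.425 [ 0.6591 -0.0391  0.2008] [[1.0, 0.0037, -0.0061], [0.0037, -1.0, 0.0007], [-0.0061, -0.0007, -1.0]] F [ 0.6 -0.1  0. ] 1.0010139984589252 q7 -1.59 qd 0.786
lin mm [-229.1 -279.    65.7] turn [-0.0005 -0.0056  0.0033]
```

View pics/w18.png

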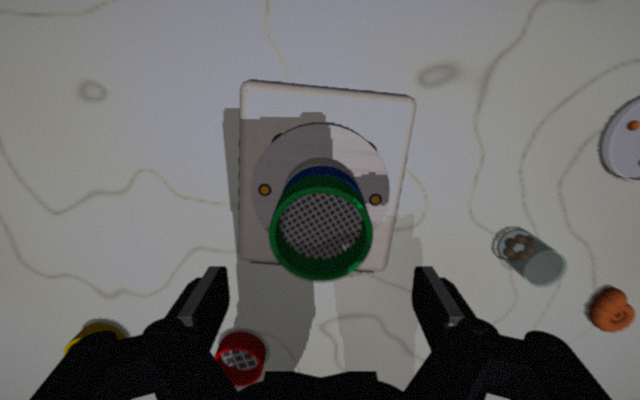

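View pics/s18_c.png

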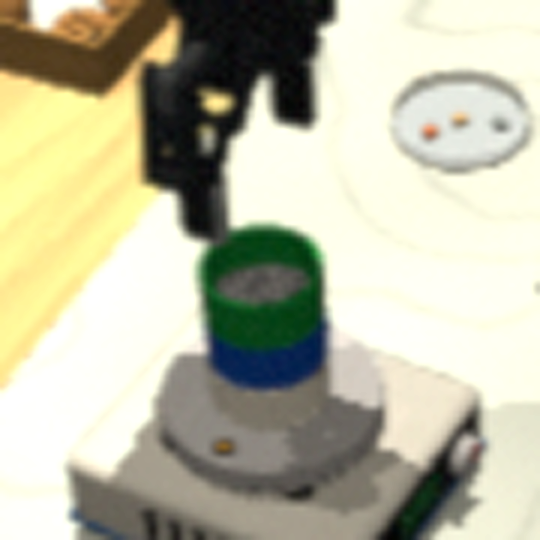

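jog_arm:
  rows:
    - {"linear":[-15,-18,-5],"turn":[0,-0.006,0],"claw":100}
    - {"linear":[-38,-46,0],"turn":[0,0,0],"claw":100}
    - {"linear":[-38,-46,0],"turn":[0,0,0],"claw":100}
    - {"linear":[-38,-46,8],"turn":[0,0,0],"claw":100}
    - {"linear":[-38,-46,14],"turn":[0,0,0],"claw":100}

```text
clock: 25.15
position: [0.491, 0.1655, 0.1892]
ee_rot: [[1.0, -0.001, 0.001], [-0.001, -1.0, 0.001], [0.001, -0.001, -1.0]]
contact_force: [0.5, 1.1, -0.4]
grip_width: 1.0
```

jog_arm:
  rows:
    - {"linear":[-35,-42,20],"turn":[0,0,0],"claw":100}
    - {"linear":[-18,-20,16],"turn":[0,0,0],"claw":100}
    - {"linear":[0,0,6],"turn":[0,0,0],"claw":100}
    - {"linear":[0,0,0],"turn":[0,0,0],"claw":100}

```text
clock: 25.65
position: [0.4287, 0.2343, 0.1454]
ee_rot: [[1.0, 0.01, -0.003], [0.01, -1.0, 0.002], [-0.003, -0.002, -1.0]]
contact_force: [1.3, -0.4, 0.7]
grip_width: 1.0
```

```bash
python3 look.py w19;python3 - <<'E'
from h import *
rimc('w18',269,372,187.5,280.5,.168)
cmd(observe(),[0.433,0.239,0.14])
E
```

```text
25.65 [0.4287 0.2343 0.1454] [[0.9999, 0.0099, -0.0031], [0.01, -0.9999, 0.0019], [-0.0031, -0.0019, -1.0]] F [ 1.3 -0.4  0.7] 0.9996070386653719 q7 -2.19 qd 0.013
centre [ 0.6606 -0.0393] rad 0.0305 rel TCP mm [ 1.5 -0.2] tb x 0.6606
lin mm [ 4.2 -4.6  5.7] turn [-0.0023  0.0028  0.0096]
```

View pics/w19.png

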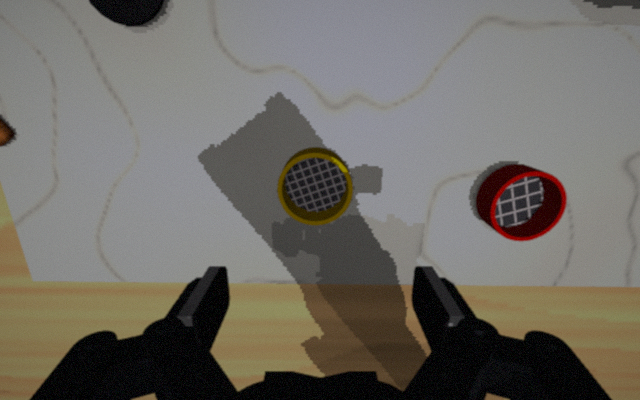

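Run:
```python
from h import *
c=rimc('w19',277.5,352.5,152.5,225,.036)
cmd(observe(),[*c,.05])
```

```text
centre [0.4358 0.2388] rad 0.0307 rel TCP mm [7.1 4.5] tb x 0.4358
lin mm [ 7.2 -4.2 95.7] turn [-0.0023  0.0028  0.0096]
```

jog_arm:
  rows:
    - {"linear":[3,-3,15],"turn":[-0.002,0.003,0.005],"claw":100}
    - {"linear":[3,-2,32],"turn":[0,0,0],"claw":100}
    - {"linear":[0,0,32],"turn":[0,0,0],"claw":100}
    - {"linear":[0,0,12],"turn":[0,0,0],"claw":100}
    - {"linear":[0,0,0],"turn":[0,0,0],"claw":100}

```text
clock: 26.32
position: [0.4397, 0.2373, 0.0515]
ee_rot: [[1.0, -0.004, 0.005], [-0.004, -1.0, 0.001], [0.005, -0.001, -1.0]]
contact_force: [0.8, 0.3, 0.4]
grip_width: 1.001
```

```bash
python3 look.py w20;python3 - <<'E'
from h import *
cmd(observe(),[0.4358,0.2388,0.007])
E
```

```text
26.325 [0.4397 0.2373 0.0515] [[1.0, -0.0041, 0.0048], [-0.0041, -1.0, 0.0011], [0.0048, -0.0011, -1.0]] F [0.8 0.3 0.4] 1.0008194617966761 q7 -2.22 qd 0.006
lin mm [-4.4 -1.2 45. ] turn [-0.0015 -0.0055 -0.0039]
```

View pics/w20.png

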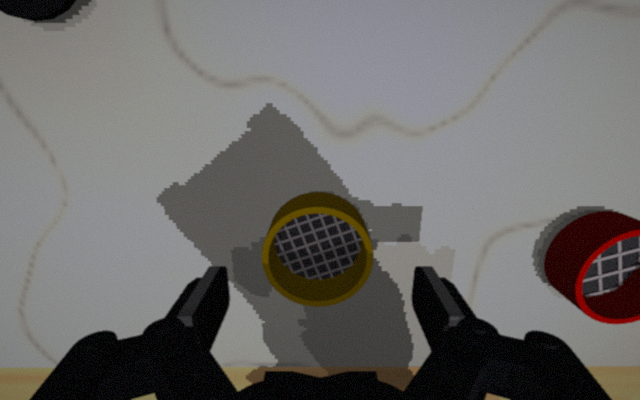

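Run:
```python
from h import *
import pickle
c=rimc('w20',262.5,373,206.5,305.5,.036)
print(tri([ray(cam('wrist',pickle.load(open('w19.pkl','rb'))),(315,188.7)),ray(cam('wrist',pickle.load(open('w20.pkl','rb'))),(317.8,256))]))
cmd(observe(),[*c,.007])
```

```text
centre [0.4361 0.2387] rad 0.0304 rel TCP mm [-3.7  1.3] tb x 0.4361
[0.43612674 0.23874665 0.03295148]
lin mm [-4.1 -1.1 45. ] turn [-0.0015 -0.0055 -0.0039]
```

jog_arm:
  rows:
    - {"linear":[-2.5,-0.8,2],"turn":[-0.001,-0.005,-0.004],"claw":100}
    - {"linear":[-1.5,0,8],"turn":[0,0,0],"claw":100}
    - {"linear":[0,0,6],"turn":[0,0,0],"claw":100}
    - {"linear":[0,0,0],"turn":[0,0,0],"claw":100}

```text
clock: 26.88
position: [0.437, 0.2391, 0.0371]
ee_rot: [[1.0, 0.0, 0.004], [0.0, -1.0, 0.003], [0.004, -0.003, -1.0]]
contact_force: [-0.5, 0.1, -0.1]
grip_width: 1.001
```

Run:
```python
from h import *
cmd(observe(),[0.4360,0.2386,0.007])
```

```text
lin mm [-1.1  0.6 30.1] turn [-0.0027 -0.0036  0.    ]
```

jog_arm:
  rows:
    - {"linear":[-1,0.5,12],"turn":[-0.003,-0.003,0],"claw":100}
    - {"linear":[0,0,10],"turn":[0,0,0],"claw":100}
    - {"linear":[0,0,5],"turn":[0,0,0],"claw":100}
    - {"linear":[0,0,1],"turn":[0,0,0],"claw":100}
    - {"linear":[0,0,0],"turn":[0,0,0],"claw":90}

```text
clock: 27.5
position: [0.4359, 0.2385, 0.0067]
ee_rot: [[1.0, 0.0, -0.0], [0.0, -1.0, -0.001], [-0.0, 0.001, -1.0]]
contact_force: [-0.3, 0.4, 0.8]
grip_width: 0.9
```

jog_arm:
  rows:
    - {"linear":[0,0,0],"turn":[0,0,0],"claw":40}
    - {"linear":[0,0,0],"turn":[0,0,0],"claw":40}
    - {"linear":[0,0,0],"turn":[0,0,0],"claw":40}
    - {"linear":[0,0,0],"turn":[0,0,0],"claw":40}

```text
clock: 28.0
position: [0.4362, 0.2387, 0.0075]
ee_rot: [[1.0, -0.0, 0.001], [-0.0, -1.0, -0.0], [0.001, 0.0, -1.0]]
contact_force: [-0.4, 0.2, -0.8]
grip_width: 0.712
```

```bash
python3 look.py w21;python3 - <<'E'
from h import *
cmd(observe(),[0.661,-0.039,0.20])
crop('w21',320,300,80,5)
E
```

```text
28.0 [0.4362 0.2387 0.0075] [[1.0, -0.0001, 0.0009], [-0.0001, -1.0, -0.0003], [0.0009, 0.0003, -1.0]] F [-0.4  0.2 -0.8] 0.7121985332228975 q7 -2.23 qd 0.002
lin mm [ 225.   277.7 -192.3] turn [ 0.0003 -0.0009 -0.0001]
```

View pics/w21_c.png

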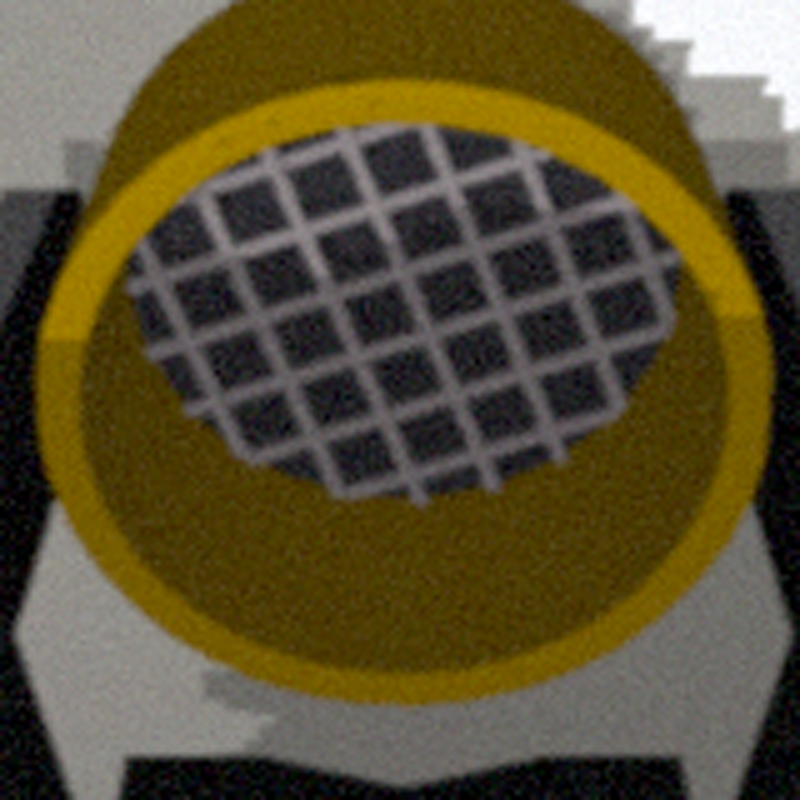

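jog_arm:
  rows:
    - {"linear":[0,0,-20],"turn":[0,0,0],"claw":40}
    - {"linear":[0,0,-50],"turn":[0,0,0],"claw":40}
    - {"linear":[0,0,-58],"turn":[0,0,0],"claw":40}
    - {"linear":[14,17,-52],"turn":[0,0,0],"claw":40}
    - {"linear":[36,44,-25],"turn":[0,0,0],"claw":40}

```text
clock: 28.68
position: [0.4839, 0.1802, 0.2169]
ee_rot: [[1.0, 0.009, -0.004], [0.009, -1.0, -0.001], [-0.004, 0.001, -1.0]]
contact_force: [2.1, 0.5, -1.1]
grip_width: 0.714
```

jog_arm:
  rows:
    - {"linear":[38,46,0],"turn":[0,0,0],"claw":40}
    - {"linear":[38,46,0],"turn":[0,0,0],"claw":40}
    - {"linear":[38,46,0],"turn":[0,0,0],"claw":40}
    - {"linear":[38,46,0],"turn":[0,0,0],"claw":40}
    - {"linear":[10,12,0],"turn":[0,0,0],"claw":40}

```text
clock: 29.3
position: [0.654, -0.0234, 0.2199]
ee_rot: [[1.0, 0.007, 0.002], [0.007, -1.0, -0.001], [0.002, 0.001, -1.0]]
contact_force: [-1.1, 0.3, -1.4]
grip_width: 0.711
```

jog_arm:
  rows:
    - {"linear":[0,0,0],"turn":[0,0,0],"claw":40}

```text
clock: 29.42
position: [0.6539, -0.024, 0.2192]
ee_rot: [[1.0, 0.006, 0.001], [0.006, -1.0, -0.001], [0.001, 0.001, -1.0]]
contact_force: [-1.1, 1.1, -0.3]
grip_width: 0.716
```

```bash
python3 look.py w22;python3 - <<'E'
from h import *
rimc('w21',247,394.8,235.8,361,.036)
cmd(observe(),[0.661,-0.039,0.167])
E
```

```text
29.425 [ 0.6539 -0.024   0.2192] [[1.0, 0.0058, 0.0011], [0.0058, -1.0, -0.0005], [0.0011, 0.0005, -1.0]] F [-1.1  1.1 -0.3] 0.716278691579198 q7 -1.6 qd 0.007
centre [0.4358 0.2383] rad 0.0308 rel TCP mm [-0.4 -0.4] tb x 0.4358
lin mm [ 7.5 15.6 52.3] turn [ 0.0005 -0.0008  0.0066]
```

View pics/w22.png

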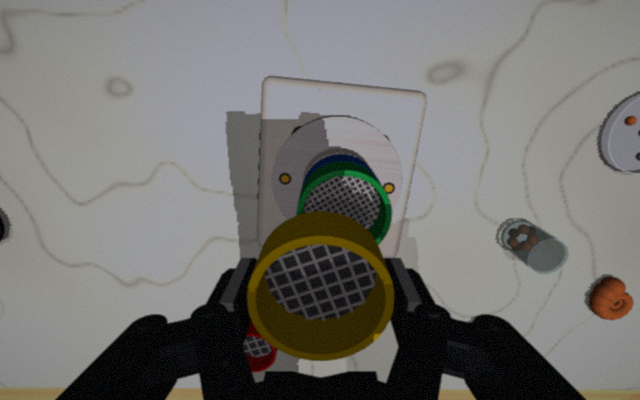

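jog_arm:
  rows:
    - {"linear":[3,6,5],"turn":[0,0,0.003],"claw":40}
    - {"linear":[3,6,10],"turn":[0,0,0],"claw":40}
    - {"linear":[1,3,10],"turn":[0,0,0],"claw":40}
    - {"linear":[0,0,4],"turn":[0,0,0],"claw":40}
    - {"linear":[0,0,0],"turn":[0,0,0],"claw":40}

```text
clock: 30.1
position: [0.6589, -0.0342, 0.1881]
ee_rot: [[1.0, 0.01, -0.001], [0.01, -1.0, 0.001], [-0.001, -0.001, -1.0]]
contact_force: [1.0, 0.3, -0.1]
grip_width: 0.712
```

Run:
```python
from h import *
cmd(observe(),[0.661,-0.039,0.167])
```

```text
lin mm [ 2.1  4.9 21.1] turn [-0.0014  0.001   0.0095]
```

jog_arm:
  rows:
    - {"linear":[1.2,3,0],"turn":[-0.001,0.001,0.002],"claw":40}
    - {"linear":[0.8,2,4],"turn":[0,0,0],"claw":40}
    - {"linear":[0,0,3],"turn":[0,0,0],"claw":40}
    - {"linear":[0,0,0],"turn":[0,0,0],"claw":40}

```text
clock: 30.6
position: [0.6614, -0.0394, 0.1812]
ee_rot: [[1.0, 0.007, 0.001], [0.007, -1.0, 0.0], [0.001, -0.0, -1.0]]
contact_force: [0.4, 0.7, -0.9]
grip_width: 0.718
```

Run:
```python
from h import *
cmd(observe(),[0.661,-0.039,0.167])
```

```text
lin mm [-0.4 -0.4 14.2] turn [-0.0004 -0.0012  0.0074]
```

jog_arm:
  rows:
    - {"linear":[-0.3,-0.3,4],"turn":[0,-0.001,0],"claw":40}
    - {"linear":[0,0,4],"turn":[0,0,0],"claw":40}
    - {"linear":[0,0,3],"turn":[0,0,0],"claw":40}
    - {"linear":[0,0,1],"turn":[0,0,0],"claw":40}
    - {"linear":[0,0,0],"turn":[0,0,0],"claw":40}

```text
clock: 31.22
position: [0.661, -0.0388, 0.1683]
ee_rot: [[1.0, 0.008, -0.0], [0.008, -1.0, 0.001], [-0.0, -0.001, -1.0]]
contact_force: [0.5, -0.5, -0.5]
grip_width: 0.719
```

jog_arm:
  rows:
    - {"linear":[0,0,1.5],"turn":[0,0,0],"claw":40}
    - {"linear":[0,0,1],"turn":[0,0,0],"claw":40}

```text
clock: 31.48
position: [0.6614, -0.0389, 0.1672]
ee_rot: [[1.0, 0.008, 0.002], [0.008, -1.0, 0.0], [0.002, -0.0, -1.0]]
contact_force: [-3.7, 0.3, 11.6]
grip_width: 0.717
```

jog_arm:
  rows:
    - {"linear":[0,0,-0.3],"turn":[0,0,0],"claw":75}
    - {"linear":[0,0,0],"turn":[0,0,0],"claw":100}
    - {"linear":[0,0,0],"turn":[0,0,0],"claw":100}
    - {"linear":[0,0,-20],"turn":[0,0,0],"claw":100}
    - {"linear":[0,0,-45],"turn":[0,0,0],"claw":100}

```text
clock: 32.1
position: [0.6595, -0.0389, 0.2302]
ee_rot: [[1.0, 0.008, -0.005], [0.008, -1.0, 0.0], [-0.005, -0.001, -1.0]]
contact_force: [0.9, 0.3, 0.3]
grip_width: 1.001
```

jog_arm:
  rows:
    - {"linear":[0,0,-4],"turn":[0,0,0],"claw":100}

```text
clock: 32.22
position: [0.6613, -0.0389, 0.2376]
ee_rot: [[1.0, 0.008, 0.001], [0.008, -1.0, 0.0], [0.001, -0.0, -1.0]]
contact_force: [0.5, -0.7, -0.7]
grip_width: 1.002
```

```bash
python3 look.py w23;python3 - <<'E'
from h import *
s,im=shot('side','s23')
crop('s23',292,165,45,6)
cmd(observe(),[0.586,0.381,0.16])
E
```

```text
32.225 [ 0.6613 -0.0389  0.2376] [[1.0, 0.0076, 0.0006], [0.0076, -1.0, 0.0005], [0.0006, -0.0005, -1.0]] F [ 0.5 -0.7 -0.7] 1.0016833201395876 q7 -1.58 qd 0.05
lin mm [ -70.1 -420.3   75.1] turn [-0.0005  0.0042  0.0078]
```

View pics/w23.png

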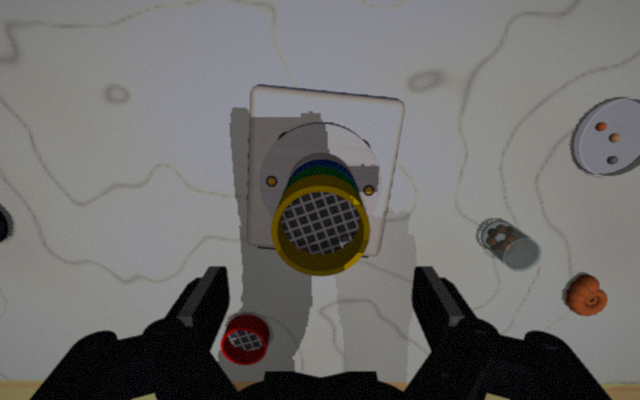

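View pics/s23_c.png

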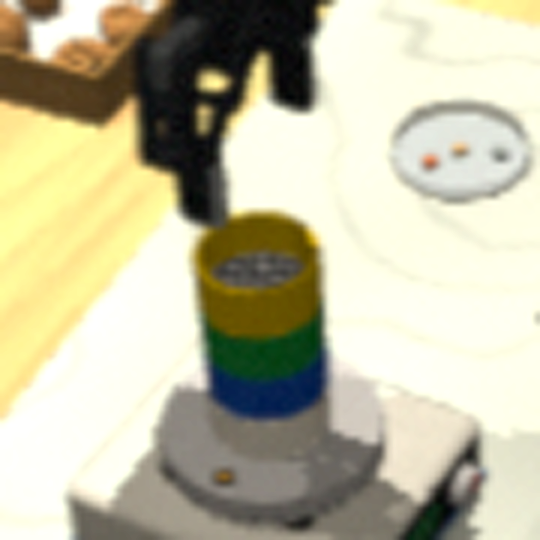

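jog_arm:
  rows:
    - {"linear":[-5,-25,-5],"turn":[0,0,0],"claw":100}
    - {"linear":[-10,-58,0],"turn":[0,0,0],"claw":100}
    - {"linear":[-10,-58,0],"turn":[0,0,0],"claw":100}
    - {"linear":[-10,-58,6],"turn":[0,0,0],"claw":100}
    - {"linear":[-10,-58,15],"turn":[0,0,0],"claw":100}

```text
clock: 32.95
position: [0.6114, 0.217, 0.2119]
ee_rot: [[1.0, -0.004, -0.011], [-0.004, -1.0, -0.004], [-0.011, 0.004, -1.0]]
contact_force: [0.7, 0.1, 0.6]
grip_width: 1.001
```

jog_arm:
  rows:
    - {"linear":[-10,-57,20],"turn":[0,0,0],"claw":100}
    - {"linear":[-10,-56,20],"turn":[0,0,0],"claw":100}
    - {"linear":[-5,-25,20],"turn":[0,0,0],"claw":80}
    - {"linear":[0,0,15],"turn":[0,0,0],"claw":80}
    - {"linear":[0,0,0],"turn":[0,0,0],"claw":80}

```text
clock: 33.58
position: [0.5787, 0.362, 0.1261]
ee_rot: [[1.0, 0.004, -0.021], [0.004, -1.0, -0.008], [-0.021, 0.008, -1.0]]
contact_force: [0.4, -0.2, 0.3]
grip_width: 0.805
```

```bash
python3 look.py w24;python3 - <<'E'
from h import *
rimc('w23',271,370,187,275,.196)
cmd(observe(),[0.586,0.381,0.14])
E
```

```text
33.575 [0.5787 0.362  0.1261] [[0.9998, 0.0043, -0.0212], [0.0041, -1.0, -0.0082], [-0.0213, 0.0082, -0.9997]] F [ 0.4 -0.2  0.3] 0.8048794883344565 q7 -2.21 qd 0.016
centre [ 0.6612 -0.0391] rad 0.0304 rel TCP mm [-0.1 -0.2] tb x 0.6612
lin mm [  6.7 -18.7 -13.3] turn [0.0073 0.0204 0.0038]
```

View pics/w24.png

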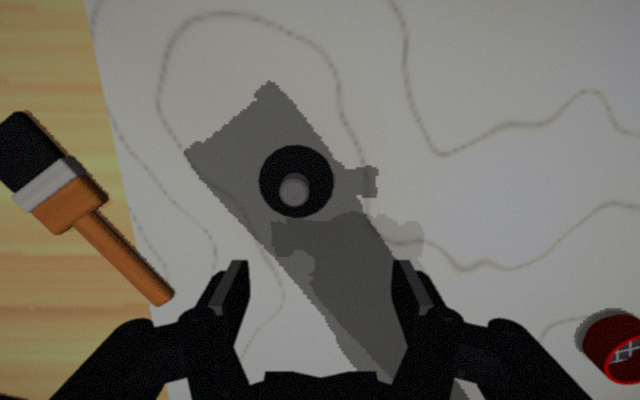

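```bash
python3 - <<'E'
from h import *
import pickle
rimc('w24',259,334,145,217,.014)
KE=cam('wrist',pickle.load(open('w24.pkl','rb')));print(onz(KE,(293.5,189),.04))
cmd(observe(),[.584,.377,.12])
E
python3 -c "
from h import *
crop('w24',296,181,48)"
```

```text
centre [0.5896 0.3804] rad 0.0305 rel TCP mm [10.9 18.4] tb x 0.5896
[0.59228329 0.38098769 0.04      ]
lin mm [  5.1 -14.8   6.7] turn [0.0073 0.0204 0.0038]
```

View pics/w24_c.png

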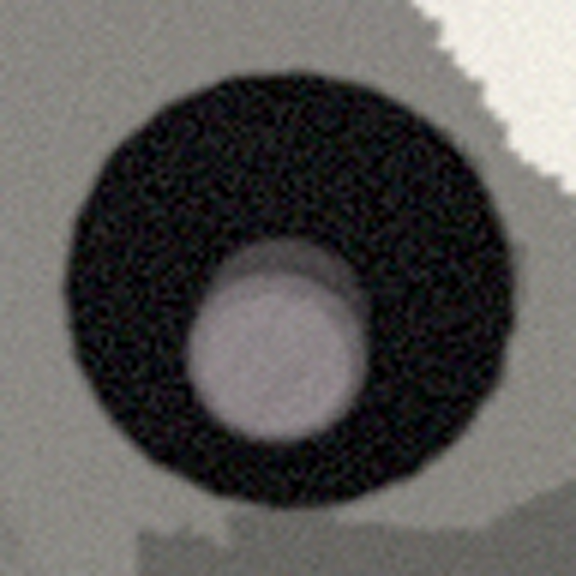

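jog_arm:
  rows:
    - {"linear":[3,-8,0],"turn":[0.007,0.02,0.003],"claw":80}
    - {"linear":[2,-7,10],"turn":[0,0,0],"claw":80}
    - {"linear":[0,-3,18],"turn":[0,0,0],"claw":70}
    - {"linear":[0,0,10],"turn":[0,0,0],"claw":70}
    - {"linear":[0,0,0],"turn":[0,0,0],"claw":70}

```text
clock: 34.25
position: [0.5871, 0.3782, 0.088]
ee_rot: [[1.0, -0.004, 0.004], [-0.004, -1.0, 0.001], [0.004, -0.001, -1.0]]
contact_force: [0.6, 0.1, -0.0]
grip_width: 0.701
```

```bash
python3 look.py w25;python3 - <<'E'
from h import *
cmd(observe(),[0.590,0.3805,0.02])
E
```

```text
34.25 [0.5871 0.3782 0.088 ] [[1.0, -0.0042, 0.0039], [-0.0042, -1.0, 0.0006], [0.0039, -0.0006, -1.0]] F [ 0.6  0.1 -0. ] 0.7014142320710118 q7 -2.23 qd 0.005
lin mm [ 2.5 -2.1 68.5] turn [-0.0009 -0.0043 -0.0042]
```

View pics/w25.png

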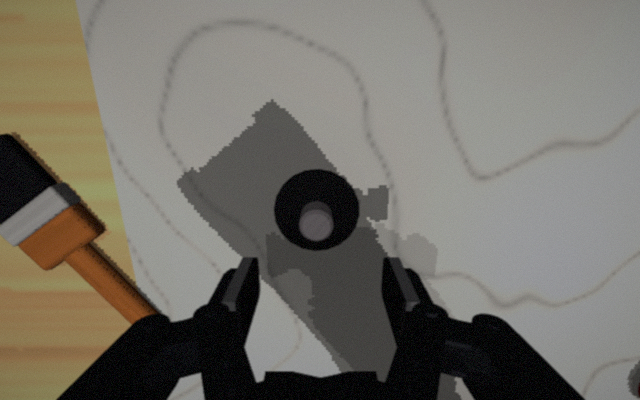

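```bash
python3 - <<'E'
from h import *
import pickle
rimc('w25',274,359,169,250,.014)
A=cam('wrist',pickle.load(open('w24.pkl','rb')));KE=cam('wrist',pickle.load(open('w25.pkl','rb')));print(onz(A,(293.8,192.2),.04),onz(KE,(316,224.5),.04),tri([ray(A,(293.8,192.2)),ray(KE,(316,224.5))]))
E
python3 -c "
from h import *
crop('w25',316,210,48)"
```

```text
centre [0.5897 0.3809] rad 0.0306 rel TCP mm [2.6 2.7] tb x 0.5897
[0.58979593 0.38082314 0.04      ] [0.59024837 0.38087129 0.04      ] [0.58865267 0.38101945 0.03632633]
```

View pics/w25_c.png

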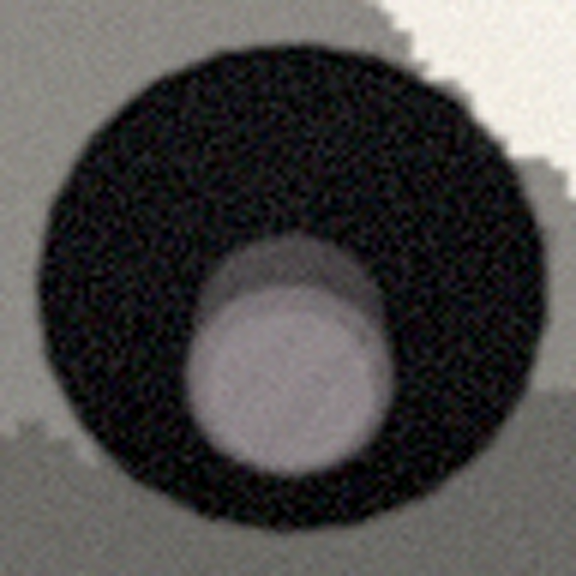

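jog_arm:
  rows:
    - {"linear":[1.5,-1.5,15],"turn":[-0.001,-0.004,-0.004],"claw":70}
    - {"linear":[1,-1,22],"turn":[0,0,0],"claw":60}
    - {"linear":[0,0,12],"turn":[0,0,0],"claw":60}
    - {"linear":[0,0,0],"turn":[0,0,0],"claw":60}

```text
clock: 34.8
position: [0.5906, 0.381, 0.0372]
ee_rot: [[1.0, 0.0, 0.001], [0.0, -1.0, 0.0], [0.001, -0.0, -1.0]]
contact_force: [-0.4, 0.2, 0.7]
grip_width: 0.599
```

Run:
```python
from h import *
cmd(observe(),[0.5898,0.3808,0.018])
```

```text
lin mm [-0.8  0.2 19.2] turn [-0.0003 -0.0007  0.0001]
```

jog_arm:
  rows:
    - {"linear":[-0.6,0,9],"turn":[0,0,0],"claw":60}
    - {"linear":[0,0,7],"turn":[0,0,0],"claw":60}
    - {"linear":[0,0,2],"turn":[0,0,0],"claw":60}
    - {"linear":[0,0,0],"turn":[0,0,0],"claw":50}

```text
clock: 35.3
position: [0.5906, 0.3814, 0.0193]
ee_rot: [[1.0, 0.0, 0.002], [0.0, -1.0, 0.001], [0.002, -0.001, -1.0]]
contact_force: [0.3, -0.1, -0.1]
grip_width: 0.504
```

jog_arm:
  rows:
    - {"linear":[0,0,0],"turn":[0,0,0],"claw":0}
    - {"linear":[0,0,0],"turn":[0,0,0],"claw":0}
    - {"linear":[0,0,0],"turn":[0,0,0],"claw":0}
    - {"linear":[0,0,0],"turn":[0,0,0],"claw":0}
    - {"linear":[0,0,0],"turn":[0,0,0],"claw":0}

```text
clock: 35.92
position: [0.5909, 0.3816, 0.02]
ee_rot: [[1.0, -0.0, 0.003], [-0.0, -1.0, 0.002], [0.003, -0.002, -1.0]]
contact_force: [0.7, 0.7, -0.8]
grip_width: 0.237
```

```bash
python3 look.py w26;python3 - <<'E'
from h import *
cmd(observe(),[0.6612,-0.0391,0.24])
E
```

```text
35.925 [0.5909 0.3816 0.02  ] [[1.0, -0.0, 0.0031], [-0.0, -1.0, 0.002], [0.0031, -0.002, -1.0]] F [ 0.7  0.7 -0.8] 0.2365091659551277 q7 -2.24 qd 0.002
lin mm [  70.9  420.3 -220.5] turn [-0.0019 -0.0031  0.    ]
```

View pics/w26.png

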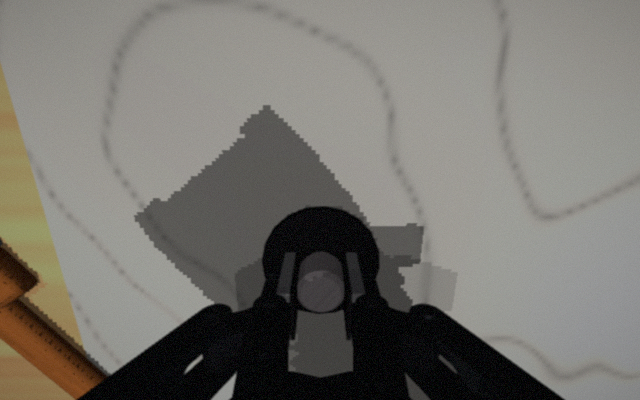

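Run:
```python
from h import *
import pickle
KE=cam('wrist',pickle.load(open('w26.pkl','rb')));p=onz(KE,(320.3,291.5),.04);print(p,p-observe()['position'])
rimc('w26',262,379,206,292,.014)
print(onz(KE,(320.5,206),.014))
```

```text
[0.59020853 0.38144596 0.04      ] [-0.00071448 -0.00013783  0.01997044]
centre [0.5969 0.3814] rad 0.0274 rel TCP mm [ 6.  -0.2] tb x 0.5968
[0.62128144 0.38140315 0.014     ]
```

jog_arm:
  rows:
    - {"linear":[0,0,-15],"turn":[0,0,0],"claw":0}
    - {"linear":[0,0,-40],"turn":[0,0,0],"claw":0}
    - {"linear":[0,0,-50],"turn":[0,0,0],"claw":0}
    - {"linear":[0,0,-55],"turn":[0,0,0],"claw":0}
    - {"linear":[5,28,-50],"turn":[0,0,0],"claw":0}

```text
clock: 36.6
position: [0.5924, 0.3546, 0.2356]
ee_rot: [[1.0, 0.004, -0.003], [0.004, -1.0, 0.0], [-0.003, -0.0, -1.0]]
contact_force: [0.2, 0.2, 0.2]
grip_width: 0.241
```

jog_arm:
  rows:
    - {"linear":[9,54,-20],"turn":[0,0,0],"claw":0}
    - {"linear":[9,54,-10],"turn":[0,0,0],"claw":0}
    - {"linear":[9,54,0],"turn":[0,0,0],"claw":0}
    - {"linear":[9,54,0],"turn":[0,0,0],"claw":0}
    - {"linear":[9,54,0],"turn":[0,0,0],"claw":0}

```text
clock: 37.22
position: [0.6411, 0.0813, 0.2783]
ee_rot: [[1.0, 0.01, 0.012], [0.01, -1.0, 0.008], [0.013, -0.008, -1.0]]
contact_force: [1.5, 0.2, -1.0]
grip_width: 0.243
```

Run:
```python
from h import *
cmd(observe(),[0.6612,-0.0391,0.24])
```

```text
lin mm [ 18.4 120.9  37.6] turn [-0.0081 -0.0125  0.0103]
```

jog_arm:
  rows:
    - {"linear":[9,54,5],"turn":[-0.004,-0.006,0.003],"claw":0}
    - {"linear":[7,45,8],"turn":[-0.004,-0.006,0.003],"claw":0}
    - {"linear":[2,12,8],"turn":[0,0,0],"claw":0}
    - {"linear":[0,0,5],"turn":[0,0,0],"claw":0}
    - {"linear":[0,0,0],"turn":[0,0,0],"claw":0}

```text
clock: 37.85
position: [0.6602, -0.0375, 0.2566]
ee_rot: [[1.0, -0.002, 0.006], [-0.002, -1.0, -0.001], [0.006, 0.001, -1.0]]
contact_force: [0.2, 0.1, -0.3]
grip_width: 0.248
```

```bash
python3 look.py w27
python3 - <<'E'
from h import *
cmd(observe(),[0.6615,-0.039,0.2077])
E
```

```text
37.85 [ 0.6602 -0.0375  0.2566] [[1.0, -0.0022, 0.0057], [-0.0022, -1.0, -0.0009], [0.0057, 0.0009, -1.0]] F [ 0.2  0.1 -0.3] 0.2483396433402262 q7 -1.58 qd 0.008
lin mm [ 0.8  1.7 49.2] turn [ 0.0008 -0.0062 -0.0016]
```

View pics/w27.png

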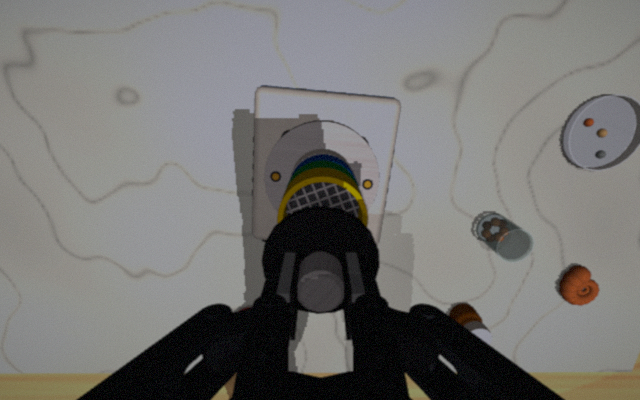

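jog_arm:
  rows:
    - {"linear":[0.5,1,8],"turn":[0.001,-0.006,-0.001],"claw":0}
    - {"linear":[0.3,0.5,10],"turn":[0,0,0],"claw":0}
    - {"linear":[0,0,8],"turn":[0,0,0],"claw":0}
    - {"linear":[0,0,3],"turn":[0,0,0],"claw":0}
    - {"linear":[0,0,0],"turn":[0,0,0],"claw":0}

```text
clock: 38.52
position: [0.6612, -0.035, 0.2258]
ee_rot: [[1.0, 0.004, -0.001], [0.004, -1.0, 0.001], [-0.001, -0.001, -1.0]]
contact_force: [-0.0, 0.5, -0.9]
grip_width: 0.246
```

Run:
```python
from h import *
cmd(observe(),[0.6615,-0.039,0.2077])
```

```text
lin mm [ 0.3  4.  18.1] turn [-0.0014  0.0006  0.0042]
```

jog_arm:
  rows:
    - {"linear":[0.2,2,0],"turn":[-0.001,0.001,0],"claw":0}
    - {"linear":[0,2,2],"turn":[0,0,0],"claw":0}
    - {"linear":[0,0,3],"turn":[0,0,0],"claw":0}
    - {"linear":[0,0,0],"turn":[0,0,0],"claw":0}

```text
clock: 39.02
position: [0.6617, -0.0397, 0.2211]
ee_rot: [[1.0, 0.004, 0.002], [0.004, -1.0, 0.0], [0.002, -0.0, -1.0]]
contact_force: [0.3, -0.0, -0.6]
grip_width: 0.241
```

Run:
```python
from h import *
cmd(observe(),[0.6615,-0.039,0.2077])
```

```text
lin mm [-0.2 -0.7 13.4] turn [-0.0003 -0.0017  0.0036]
```

jog_arm:
  rows:
    - {"linear":[0,-0.6,3.5],"turn":[0,-0.001,0],"claw":0}
    - {"linear":[0,0,4],"turn":[0,0,0],"claw":0}
    - {"linear":[0,0,3],"turn":[0,0,0],"claw":0}
    - {"linear":[0,0,1],"turn":[0,0,0],"claw":0}
    - {"linear":[0,0,0],"turn":[0,0,0],"claw":0}

```text
clock: 39.65
position: [0.6617, -0.0389, 0.2086]
ee_rot: [[1.0, 0.004, 0.0], [0.004, -1.0, 0.0], [0.0, -0.0, -1.0]]
contact_force: [0.3, 0.0, -0.2]
grip_width: 0.242
```

jog_arm:
  rows:
    - {"linear":[0,0,1],"turn":[0,0,0],"claw":0}
    - {"linear":[0,0,1],"turn":[0,0,0],"claw":0}

```text
clock: 39.9
position: [0.6621, -0.0389, 0.2077]
ee_rot: [[1.0, 0.004, 0.002], [0.004, -1.0, 0.0], [0.002, -0.0, -1.0]]
contact_force: [-2.5, -0.3, 10.1]
grip_width: 0.242
```

jog_arm:
  rows:
    - {"linear":[0,0,-0.3],"turn":[0,0,0],"claw":60}
    - {"linear":[0,0,0],"turn":[0,0,0],"claw":60}
    - {"linear":[0,0,0],"turn":[0,0,0],"claw":60}
    - {"linear":[0,0,-15],"turn":[0,0,0],"claw":60}
    - {"linear":[0,0,-40],"turn":[0,0,0],"claw":60}

```text
clock: 40.52
position: [0.6606, -0.0388, 0.2623]
ee_rot: [[1.0, 0.004, -0.004], [0.004, -1.0, 0.0], [-0.004, -0.0, -1.0]]
contact_force: [0.1, -0.4, 0.7]
grip_width: 0.601
```

jog_arm:
  rows:
    - {"linear":[0,0,-40],"turn":[0,0,0],"claw":60}
    - {"linear":[0,0,-15],"turn":[0,0,0],"claw":60}
    - {"linear":[0,0,0],"turn":[0,0,0],"claw":60}

```text
clock: 40.9
position: [0.6621, -0.039, 0.3254]
ee_rot: [[1.0, 0.004, 0.004], [0.004, -1.0, 0.0], [0.004, -0.0, -1.0]]
contact_force: [-0.4, 0.8, 0.2]
grip_width: 0.595
```

```bash
python3 look.py w28
python3 - <<'E'
from h import *
shot('side','s28'); shot('scene','c28')
crop('s28',292,160,45,6);crop('c28',303,225,45,6)
E
```

```text
40.9 [ 0.6621 -0.039   0.3254] [[1.0, 0.0037, 0.0043], [0.0037, -1.0, 0.0003], [0.0044, -0.0003, -1.0]] F [-0.4  0.8  0.2] 0.5945870457814499 q7 -1.57 qd 0.005
```

View pics/w28.png

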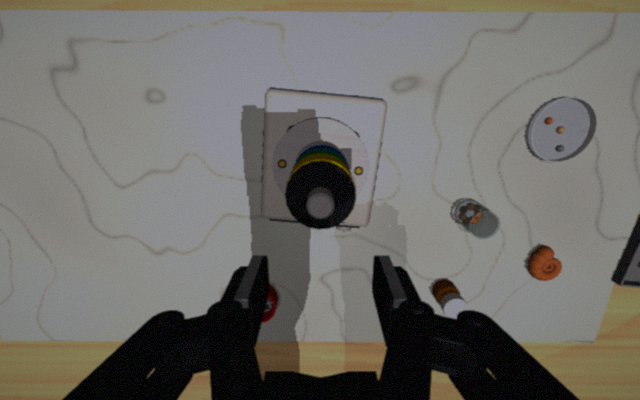

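View pics/s28_c.png

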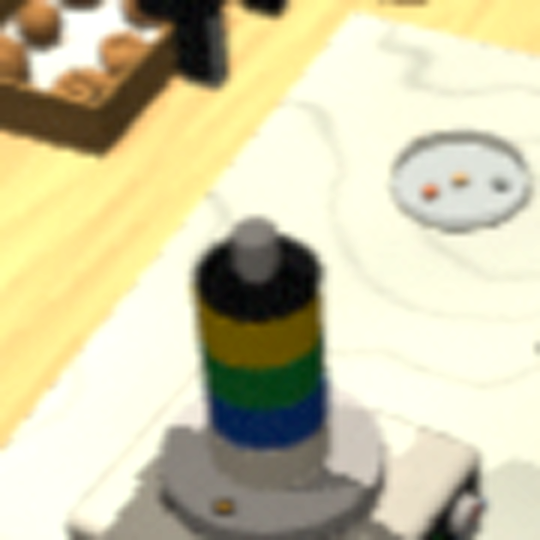

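View pics/c28.png

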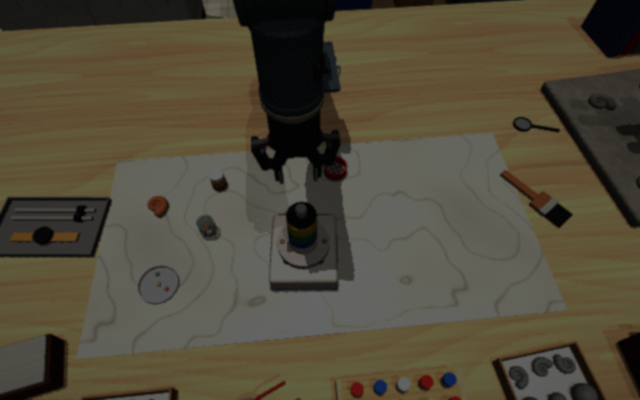

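Run:
```python
from h import *
import pickle
KE=cam('wrist',pickle.load(open('w28.pkl','rb')))
print(tri([ray(KE,(320,205)),ray(cam('side'),(289.5,153.5))]))
print(job_done(),observe()['clock'])
```

```text
[ 0.65860249 -0.0398326   0.22336241]
the job is handed in; nothing more can be done
the job is handed in; nothing more can be done
```

The sieve nest is built on the shaker in the order asked: pan, fine (blue), medium (green), coarse (yellow), lid. Each piece was lowered until light contact of about 7–12 N and then released. The job was handed in at about 41 s.

**Heights at contact:** each piece stopped within about 1 mm of its expected home height.

| Piece | TCP height at contact (mm) | Expected (mm) |
|---|---|---|
| Pan | 82.9 | 83.8 |
| Fine | 112.0 | 111.4 |
| Medium | 137.6 | 138 |
| Coarse | 167.2 | 167 |
| Lid | 207.7 | 207.7 |

**Last pictures:** the side, scene and wrist views show a straight, closed stack with even colour bands. The gripper is open about 10 cm above the knob. The red sieve, beaker, jar and ammonite are where they were.

**Checks that disagreed slightly:**
- The knob top measured from two views came out at 223 mm against a nominal 228 mm. The same method also read 3–6 mm low on the bench pieces, so I put it down to calibration and the rough pixel readings.
- My first reading of the recess, taken before the arm had settled, was about 3 mm off in y. Three later views agreed, and I used those.

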